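# Set a tilting plate to the angle of a pre-set screw jack

### The arm

A 7-joint arm with a two-finger parallel gripper is mounted at the origin on a cart in front of the work surface, level with it; the furniture and walls round the work are solid. World frame = base frame: x ahead of the robot, y to its left, z up, the work surface at z = 0. Lengths are in m, angles in rad, forces in N, time in s.
With the tool pointing down it reaches from about 0.4 to 0.85 m from the base axis. Payload 4.5 kg.
Tool frame: the origin (TCP) lies between the finger pads; the fingertips stand 19 mm ahead of it and the grasp point (between the pads) is the TCP; z points along the fingers, y is the direction in which the jaws open and shut (so a half turn about z gives the same grasp; the last joint's range is limited). The gripper opens to 88 mm and grips with 3 to 60 N. Pads are 18 mm wide; open, the fingers measure 123 mm over their backs; the gripper's body (75 mm by 187 mm) begins 45 mm behind the grasp point.
Start: joints at [1.294, 0.689, -0.195, 1.565, 0.157, 0.902, -0.215], TCP at [0.191, -0.595, 0.258] pointing down, gripper open.
Joint ranges: [-3.01, 3.01], [-0.46, 2.08], [-1.47, 1.51], [0.13, 2.56], [-1, 4.14], [0.04, 2.09], [-2.66, 2.66]. Speed limits (rad/s): [2.57, 2.57, 3.14, 3.14, 3.14, 3.14, 3.14].

### API

Orientations are given as a unit quaternion [x, y, z, w].
In Python, from plant import status, snapshot, finish_job, cut_out, tip_of gives the robot as it stands. The module is installed in compiled form; this text tells all that it offers.
- The arm moves only by the tool carry_out, never from a script. Its arguments are lists of equal length, an entry for each row: "linear": the shift along the world's x, y, z in m, a list of three; "roll": the turn about the world's z in rad. A call has 1 to 8 rows; each row is the pose to reach, as a shift and turn from the pose measured when the call began; what a row does not reach only later rows make up. A row lasts 1/12 s, in which the tool goes at most 41.7 mm and 7.16 degrees, less where a joint would pass 70% of its speed; a pose out of reach is approached as far as the arm can. A call with a gripper value outside its range is refused whole. "gripper" is the opening, from 0 (shut) to 1 (fully open), set as the call begins (left out, the last holds). The fingers move at their own pace and stop on an object; "grip_force" is the grip in N (left out, the last holds). Time passes only in rows, so rows that repeat a pose let the fingers close. It gives the time, the measured TCP pose, the force and the opening at its end, in the units of the state.
- status.get_state(): the state, without advancing time (a new reading comes with each control period).
- snapshot(name): name is "side" or "top"; returns a dict with "img" (384x512x3 uint8, red, green, blue), "range_z" (384x512 float32, m along the optical axis (not along the pixel's ray), 0 where there is no reading), "fx", "fy", "cx", "cy" (pixels), "world_from_camera" (4x4, takes a point from camera to world coordinates). Camera axes: x right, y down, z forward; pixel columns grow to the right and rows downward; lengths in m; the calibration is good to about 2 mm. A picture is of the moment at which its call begins.
- finish_job(): hands the job in, once; it reports no verdict.
Trained networks look in a picture, given as the dict that the camera call returned (one of the last four; its "shot" number tells which), for a name from the list of things; names that differ only in an ending like _2 or _b are one class to them, and where a whole thing is asked for, a point or a joint stands for the part that bears it (a point fixed in the world has none). Each returns a list of dicts, best first, with "confidence" (0 to 1); they miss things now and then, are a little off and sometimes report something else, mostly with a low value. They report only what shows in the picture. A call takes as long as a camera call. They do not tell look-alikes from the thing itself.
- cut_out(picture, query): "region" (384x512 bool, what is visible of it) and "pixel" ([column, row] in pixels, amid what is visible of it).
- tip_of(picture, query): "pixel" ([column, row] in pixels: a listed point, or the origin of a listed thing).
The state is a dict: "clock": time; "q": joint angles; "qd": joint speeds; "joint_torque": joint torques, N m; "tool_pos": TCP position; "eef_rot": TCP orientation; "contact_force": force on the tool from outside, world axes, zero at the start; "moment": the same for the moment, N m; "opening": opening from 0.0 (shut) to 1.0 (fully open).
Only numpy, scipy, OpenCV 4.12 (cv2) and the standard library are available. Lean on these libraries where they do the work, as an engineer would, in place of code of your own. Each camera call takes 0.05 s, during which the arm holds its last target.

### The job

Set the tilting plate to the angle that the screw jack has been adjusted for, so that the bracket clamped on it can be drilled: fold the stiff plate up, stand the jack upright on the base squarely under the free roller, then fold the plate back down until you feel the roller bear on the jack's head, and leave it resting there. Be gentle: do not let the plate drop, and do not press it hard on the jack.

Things in the scene. Friction and masses are not known exactly. Their poses are not given: they have to be found in the camera images.
- tilt_base: steel base of the tilting plate, 95 (x) x 190 (y) x 16 mm, fixed to the table. Origin: centre of its underside; own z up, own x along the hinge, own -y points from the hinge to the open mouth. The jack must stand on its flat top, 16 mm above the origin. Hinge cheeks 36 mm high stand outside the plate at y = +70 mm, x = +-53 mm
- hinge_axis (a point): centre of the hinge axis on the base: 70 mm toward own +y and 26 mm above the base's origin; the axis runs along own x
- tilt_plate (a joint): angle of the plate in rad: 0 lying flat, growing as its free (-y) end is folded up, at most 1.0. The hinge is stiff: the plate stays where it is left; moving its free end takes about 3 N downward or 10 N upward. The plate is 95 mm wide, its upper face 20 mm off the hinge axis' plane. A bracket with clamps, 29 mm high, covers that face up to 52 mm from the axis
- fence_top (a point): middle of the top edge of the dark steel fence at the plate's free end: a strip 95 mm long, 10 mm thick, standing 30 mm above the plate's upper face; it can be pinched across its 10 mm. It lies 127 mm from the hinge axis, 50 mm off the axis' plane, and turns with the plate (own z: the plate's normal; own -y: along the plate away from the hinge)
- roller (a point): centre of the plate's free roller, steel, radius 10 mm, 95 mm long, 100 mm from the hinge axis and in its plane, under the plate's free end. At angle 0 it touches the base's top, so a jack of height h standing under it gives sin(angle) = h / 100 mm
- jack_middle (a point): point on the axis of the loose steel screw jack (0.32 kg), 22 mm above the underside of its foot; own z up. Round: foot 40 mm across and 7 mm high, body 29 mm across from 12 to 31 mm (grip it there), flat head 26 mm across on a screw. The screw is set differently each time, to a total height of 46 to 54 mm that no reading tells; it does not turn or give
Mind the look-alikes: they are no part of the job. Leave any turquoise look-alike of the part that bears jack_middle alone.

How it is judged:
By the outcome, as a careful person would: the job done as asked, in the order asked, and still so for the second after the job is handed in, with the robot touching nothing.
It also fails if it takes over 69 s, if anything falls off the work surface, if the arm or the gripper's body presses on something with over 40 N, if the wrist force passes 120 N, or if a joint passes its speed limit or range.

## Working session

There is one attempt and no reset: what is moved stays moved. The work goes in short steps, Python scripts to look and compute and a tool call to move; the robot and the scene stay as the last step left them, time stands still between calls to the robot, and variables do not carry over. Pictures are saved under pics/ and viewed, and the job is handed in when it is done.

Besides the shell and the picture viewer there is one more tool, called after ">>>" as a command line: name --pt "numbers of a row" for each row, then --argument value for the rest. carry_out: Moves the arm, as the interface text tells. Its arguments: {"type":"object","properties":{"linear":{"type":"array"},"roll":{"type":"array"},"gripper":{"type":"number"},"grip_force":{"type":"number"}},"required":["linear","roll"]}

```bash
mkdir -p pics; cat > h.py <<'E'
import numpy as np, cv2
from plant import status, snapshot, finish_job, cut_out, tip_of
def P(s,u,v,z=None):
    # world point at pixel from depth (z None) 
    d=s["range_z"][int(round(v)),int(round(u))] if z is None else z
    c=np.array([(u-s["cx"])/s["fx"]*d,(v-s["cy"])/s["fy"]*d,d,1])
    return (np.array(s["world_from_camera"])@c)[:3]
def plane(s,u,v,zw):
    T=np.array(s["world_from_camera"]);r=T[:3,:3]@np.array([(u-s["cx"])/s["fx"],(v-s["cy"])/s["fy"],1]);o=T[:3,3]
    return o+r*(zw-o[2])/r[2]
def cloud(s):
    v,u=np.mgrid[0:384,0:512];d=s["range_z"]
    c=np.stack([(u-s["cx"])/s["fx"]*d,(v-s["cy"])/s["fy"]*d,d,np.ones_like(d)],-1)
    return (c@np.array(s["world_from_camera"]).T)[...,:3]
def save(s,n): cv2.imwrite(f"pics/{n}.png",cv2.cvtColor(s["img"],cv2.COLOR_RGB2BGR))
E
python3 - <<'E'
from h import *
np.set_printoptions(precision=4,suppress=True)
st=status.get_state();print(st["tool_pos"],st["eef_rot"],st["opening"],st["clock"],st["contact_force"])
for n in("side","top"):
    s=snapshot(n);save(s,n+"0");print(n,np.array(s["world_from_camera"]),s["fx"])
    for q in("tilt_base","jack_middle","roller","fence_top","hinge_axis"):
        for r in tip_of(s,q)[:4]:
            u,v=r["pixel"];print(q,r["confidence"],u,v,P(s,u,v))
    for r in cut_out(s,"jack_middle")[:4]:print("cut",r["confidence"],r["pixel"],r["region"].sum(),s["img"][r["region"]].mean(0))
E
```

```text
[ 0.1909 -0.5945  0.2569] [ 0.9879  0.1548 -0.0002 -0.0008] 1.0009496358221566 0.0 [-0.386   0.5051 -0.4401]
side [[ 0.5766 -0.4703  0.6681  0.0243]
 [-0.8168 -0.351   0.4578 -0.4727]
 [ 0.0192 -0.8097 -0.5865  0.5715]
 [ 0.      0.      0.      1.    ]] 376.2440767931401
tilt_base 0.97 199.8 231.8 [ 0.4718 -0.0337  0.0165]
jack_middle 0.75 282.0 261.1 [ 0.4803 -0.2373  0.0435]
jack_middle 0.74 280.5 174.5 [ 0.7566 -0.0655  0.0304]
jack_middle 0.72 235.7 276.5 [ 0.4058 -0.1822  0.0311]
jack_middle 0.55 309.5 217.8 [ 0.6392 -0.2135  0.0336]
roller 0.7 210.8 213.3 [ 0.4644 -0.0756  0.0937]
roller 0.35 167.0 215.4 [0.4286 0.0152 0.0675]
fence_top 0.88 215.1 195.3 [ 0.5096 -0.0497  0.1006]
hinge_axis 0.91 168.4 216.7 [0.4305 0.0137 0.0634]
cut 0.94 [279.7, 265.3] 417 [102.4628  93.3237  80.4412]
cut 0.85 [237.7, 281.2] 428 [ 52.3294 118.1893 105.3318]
cut 0.77 [291.6, 239.5] 351 [ 56.5043 115.3618 101.7493]
cut 0.58 [308.7, 222.5] 280 [ 48.9179 113.5429 102.2357]
top [[-0.0174 -0.9863  0.1639  0.4565]
 [-0.9995  0.0217  0.0246 -0.0979]
 [-0.0278 -0.1634 -0.9862  0.934 ]
 [ 0.      0.      0.      1.    ]] 446.3856854260113
tilt_base 0.61 217.2 252.3 [ 0.4801 -0.0188  0.0626]
jack_middle 0.8 308.6 170.7 [ 0.6407 -0.2036  0.0467]
jack_middle 0.72 238.2 113.8 [ 0.7642 -0.063   0.0477]
jack_middle 0.7 312.2 205.3 [ 0.57   -0.2079  0.0473]
jack_middle 0.58 322.7 241.9 [ 0.4969 -0.2249  0.0507]
roller 0.86 230.0 243.1 [ 0.4971 -0.0442  0.0685]
fence_top 0.8 232.6 234.1 [ 0.512  -0.0514  0.1034]
hinge_axis 0.67 182.8 264.8 [0.4574 0.0505 0.0482]
cut 0.81 [308.8, 207.7] 298 [ 35.849  114.1577 100.3389]
cut 0.75 [300.5, 280.7] 282 [ 30.5426 124.6738 113.4043]
cut 0.6 [324.2, 241.6] 287 [105.4111 101.108   92.0906]
cut 0.58 [239.1, 116.5] 300 [ 31.08   102.7967  90.9   ]
```

```bash
python3 - <<'E'
import cv2
a=cv2.imread("pics/side0.png");b=cv2.imread("pics/top0.png")
cv2.imwrite("pics/s1.png",cv2.resize(a[130:330,110:370],None,fx=3,fy=3,interpolation=2))
cv2.imwrite("pics/t1.png",cv2.resize(b[90:310,110:370],None,fx=2.7,fy=2.7,interpolation=2))
E
```

```text
(no output)
```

View pics/s1.png

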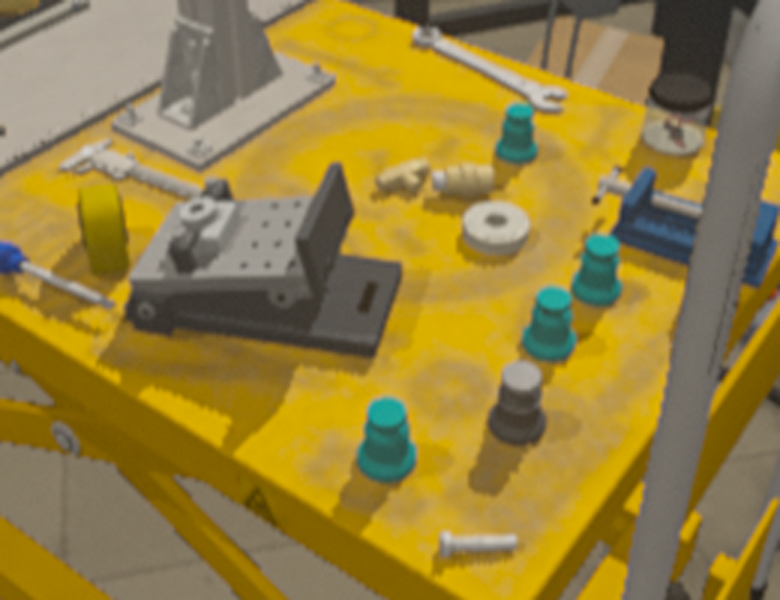

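View pics/t1.png

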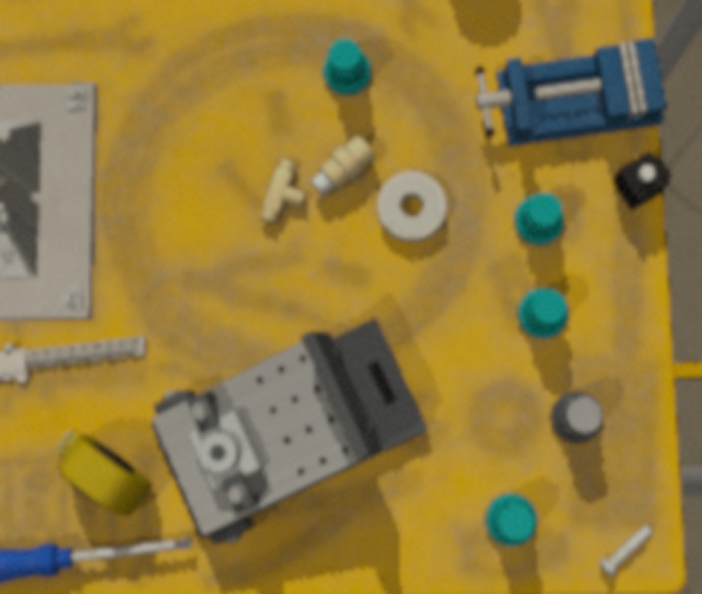

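View pics/top0.png

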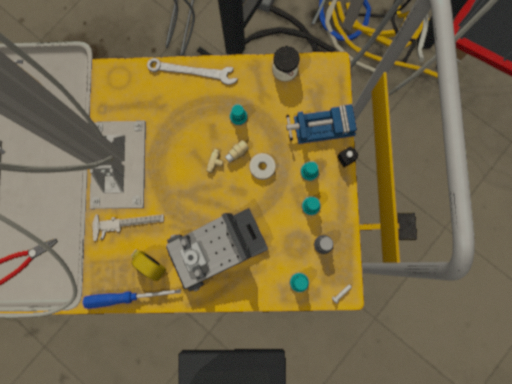

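The real jack is the grey one, at (282,263) in the side view and (324,242) in the top view. The turquoise ones are look-alikes: side crop (517,130), (598,268), (551,322), (387,437). Next I'll measure the base, the plate and the jack.

```bash
cat > meas.py <<'E'
from h import *
np.set_printoptions(precision=4,suppress=True)
def run(names=("top","side"),show=True):
  for n in names:
    s=snapshot(n);C=cloud(s);hsv=cv2.cvtColor(s["img"],cv2.COLOR_RGB2HSV)
    valid=s["range_z"]>0
    grey=(hsv[...,1]<90)&valid
    x,y,z=C[...,0],C[...,1],C[...,2]
    roi=grey&(x>.36)&(x<.62)&(y>-.17)&(y<.12)
    # yellow table
    t=(hsv[...,1]>150)&valid&(abs(z)<.02)&(x>.35)&(x<.75)&(y>-.25)&(y<.1)
    print(n,"table z",np.median(z[t]))
    m=roi&(z>.010)&(z<.022);print("basetop z",np.median(z[m]),m.sum())
    p=C[m][:,:2].astype(np.float32)*1000
    print(" rect",cv2.minAreaRect(p))
    m=roi&(z>.01)
    print(" whole rect",cv2.minAreaRect(C[m][:,:2].astype(np.float32)*1000))
    for r in cut_out(s,"jack_middle"):
        c=s["img"][r["region"]].mean(0)
        if c[1]-c[0]<25:
            Q=C[r["region"]];zt=np.percentile(Q[:,2],97);k=Q[Q[:,2]>zt-.006]
            print(" jack",r["confidence"],r["pixel"],"top",zt,"headxy",(k[:,:2].max(0)+k[:,:2].min(0))/2,k[:,:2].mean(0),len(k),"rect",cv2.minAreaRect(k[:,:2].astype(np.float32)*1000))
    np.save(n+"_C.npy",C);np.save(n+"_g.npy",roi)
if __name__=="__main__": run()
E
python3 meas.py
```

```text
top table z 0.00020672109822017504
basetop z 0.016618622812414885 923
 rect ((484.34619140625, -22.867034912109375), (167.63233947753906, 288.2711486816406), 1.1511729955673218)
 whole rect ((484.34619140625, -22.867034912109375), (167.63233947753906, 288.2711486816406), 1.1511729955673218)
 jack 0.73 [323.4, 242.9] top 0.04918694769859489 headxy [ 0.4929 -0.2307] [ 0.4933 -0.2307] 127 rect ((492.8830871582031, -230.60643005371094), (22.0726375579834, 23.514022827148438), 88.18451690673828)
side table z -0.0008056375369673852
basetop z 0.015560252768951788 1330
 rect ((468.26959228515625, 11.797286987304688), (94.83847045898438, 258.11346435546875), 28.004980087280273)
 whole rect ((482.258544921875, -21.592147827148438), (161.06329345703125, 290.1700439453125), 2.5098001956939697)
 jack 0.85 [281.3, 265.6] top 0.047516432494604854 headxy [ 0.2648 -0.3464] [ 0.4748 -0.2412] 117 rect ((266.7872314453125, -354.44512939453125), (539.1055908203125, 23.59686279296875), 28.498319625854492)
```

```bash
cat > fit.py <<'E'
from h import *
from scipy.optimize import least_squares
from scipy.spatial import cKDTree
np.set_printoptions(precision=4,suppress=True)
for n in("top","side"):
    C=np.load(n+"_C.npy");g=np.load(n+"_g.npy");z=C[...,2]
    m=(g&(z>.011)).astype(np.uint8);k,l,st,_=cv2.connectedComponentsWithStats(m,connectivity=4)
    i=1+np.argmax(st[1:,4]);m=l==i;print(n,st[i])
    P3=C[m];r=cv2.minAreaRect(P3[:,:2].astype(np.float32)*1000);print(" comp rect",r)
    b=P3[(P3[:,2]<.021)];b=b[np.all(np.abs(b[:,:2]-[.54,-.09])<.09,axis=1)]
    print(" basetop",len(b),cv2.minAreaRect(b[:,:2].astype(np.float32)*1000))
    # plate plane RANSAC
    q=P3[P3[:,2]>.03];rng=np.random.default_rng(0);best=None
    for _ in range(1500):
        a=q[rng.choice(len(q),3,False)];nn=np.cross(a[1]-a[0],a[2]-a[0]);L=np.linalg.norm(nn)
        if L<1e-5: continue
        nn/=L;nn*=np.sign(nn[2])
        if nn[2]<.7: continue
        c=(abs((q-a[0])@nn)<.0015)
        if best is None or c.sum()>best[0]: best=(c.sum(),c)
    a=q[best[1]];c=a.mean(0);nn=np.linalg.svd(a-c)[2][2];nn*=np.sign(nn[2])
    print(" plate n",nn,"tilt",np.arccos(nn[2]),"yaw of -n",np.arctan2(-nn[1],-nn[0]),"c",c,len(a),"rect",cv2.minAreaRect(a[:,:2].astype(np.float32)*1000))
    np.save(n+"_m.npy",m)
E
python3 fit.py
```

```text
top [ 167  209  101   82 4519]
 comp rect ((490.4120178222656, -13.252212524414062), (119.2479248046875, 187.85232543945312), 23.766950607299805)
 basetop 799 ((521.41162109375, -82.17037963867188), (92.76422119140625, 36.71884536743164), 23.766952514648438)
 plate n [-0.0951  0.1962  0.9759] tilt 0.2197931325106209 yaw of -n -1.1193044732693687 c [0.4822 0.0011 0.059 ] 1619 rect ((484.0643310546875, 0.573333740234375), (94.49769592285156, 145.51702880859375), 24.071744918823242)
side [ 152  185   91   62 3475]
 comp rect ((484.369873046875, -17.780242919921875), (106.87310791015625, 188.16769409179688), 25.268037796020508)
 basetop 980 ((501.40582275390625, -45.16236877441406), (94.40412902832031, 123.10244750976562), 24.18258285522461)
 plate n [-0.0919  0.1945  0.9766] tilt 0.2168291421755353 yaw of -n -1.1291921132827816 c [ 0.4745 -0.0048  0.0584] 880 rect ((482.8292541503906, -0.76239013671875), (95.87109375, 145.37533569335938), 24.144737243652344)
```

```bash
python3 - <<'E'
from h import *
np.set_printoptions(precision=3,suppress=True)
C=np.load("top_C.npy")
for u,v in [(446,50),(455,120),(460,200),(462,240),(440,268),(400,268),(370,267),(380,80),(400,50),(230,30),(120,160),(70,110),(30,90),(60,165),(386,180),(40,20)]:print(u,v,C[v,u])
C=np.load("side_C.npy")
for u,v in [(340,320),(345,280),(352,220),(362,150),(368,100),(175,150),(340,170)]:print("s",u,v,C[v,u])
z=np.load("top_C.npy");m=(z[...,2]>.12)&(z[...,2]<.6);print(np.argwhere(m)[:, ::-1].min(0),np.argwhere(m)[:, ::-1].max(0))
cv2.imwrite("pics/hi.png",np.where(m,255,0).astype(np.uint8))
E
```

```text
446 50 [ 0.73  -0.351  0.378]
455 120 [ 0.634 -0.353  0.379]
460 200 [ 0.531 -0.35   0.377]
462 240 [ 0.481 -0.348  0.377]
440 268 [ 0.447 -0.343  0.316]
400 268 [ 0.445 -0.342  0.144]
370 267 [ 0.446 -0.343 -0.069]
380 80 [ 0.818 -0.351  0.075]
400 50 [ 0.826 -0.357  0.188]
230 30 [ 1.261 -0.017 -0.505]
120 160 [0.676 0.187 0.029]
70 110 [0.691 0.182 0.294]
30 90 [0.677 0.184 0.409]
60 165 [0.674 0.325 0.004]
386 180 [ 0.615 -0.352  0.066]
40 20 [ 0.456 -0.098  0.934]
s 340 320 [ 1.002 -0.253 -0.721]
s 345 280 [ 0.495 -0.358  0.058]
s 352 220 [ 0.432 -0.363  0.242]
s 362 150 [ 0.437 -0.354  0.346]
s 368 100 [ 2.304  0.212 -0.327]
s 175 150 [0.643 0.203 0.064]
s 340 170 [ 0.862 -0.186  0.037]
[0 0] [473 284]
```

View pics/side0.png

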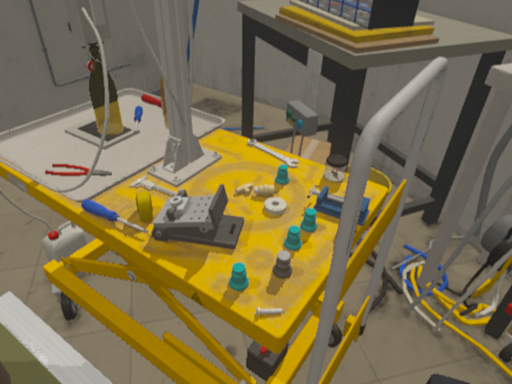

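View pics/hi.png

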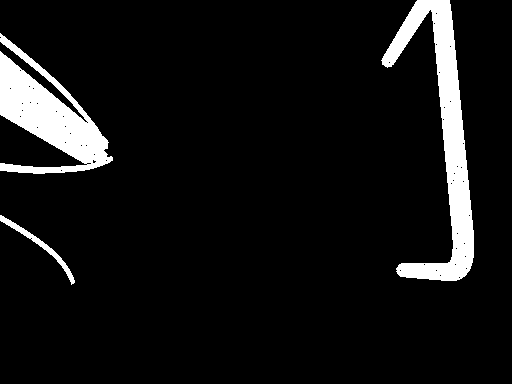

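>>> carry_out --pt "0.013 0.035 0.005" --pt "0.026 0.07 0.01" --pt "0.039 0.105 0.015" --pt "0.052 0.14 0.02" --pt "0.065 0.175 0.025" --pt "0.078 0.21 0.03" --pt "0.091 0.245 0.03" --pt "0.105 0.28 0.03" --roll '[0.02, 0.04, 0.06, 0.08, 0.108, 0.108, 0.108, 0.108]' --gripper 0.6

```text
clock: 1.57
tool_pos: [0.2965, -0.3137, 0.2883]
eef_rot: [0.978, 0.208, 0.0, 0.001]
contact_force: [0.5, 0.6, 0.2]
opening: 0.598
```

>>> carry_out --pt "0.025 0.03 0" --pt "0.05 0.06 0" --pt "0.075 0.09 0" --pt "0.1 0.122 -0.005" --pt "0.125 0.154 -0.015" --pt "0.15 0.186 -0.03" --pt "0.175 0.218 -0.045" --pt "0.2 0.25 -0.06" --roll '[0, 0, 0, 0, 0, 0, 0, 0]'

```text
clock: 2.23
tool_pos: [0.4948, -0.0656, 0.2297]
eef_rot: [0.978, 0.208, 0.001, 0.001]
contact_force: [0.7, -0.5, 0.3]
opening: 0.6
```

>>> carry_out --pt "0.008 0.008 -0.03" --pt "0.0105 0.0107 -0.06" --pt "0.0105 0.0107 -0.075" --pt "0.0105 0.0107 -0.075" --roll '[0, 0, 0, 0]'

```text
clock: 2.57
tool_pos: [0.5037, -0.0541, 0.1518]
eef_rot: [0.978, 0.208, -0.002, 0.0]
contact_force: [-1.4, -0.7, -0.1]
opening: 0.599
```

```bash
python3 - <<'E'
from h import *
np.set_printoptions(precision=4,suppress=True)
a=snapshot("side");print(status.get_state()["tool_pos"]);b=snapshot("top")
im=np.hstack([cv2.resize(a["img"][130:290,110:310],None,fx=2,fy=2),cv2.resize(b["img"][150:310,130:330],None,fx=2,fy=2)])
cv2.imwrite("pics/c1.png",im[...,::-1])
E
```

```text
[ 0.5044 -0.0547  0.1535]
```

View pics/c1.png

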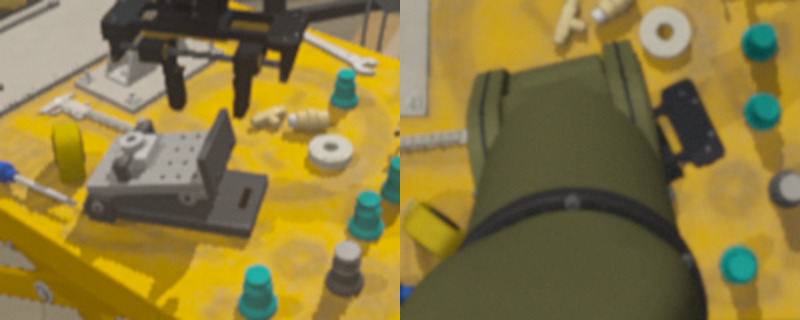

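>>> carry_out --pt "0.003 0 -0.02" --pt "0.0035 -0.0005 -0.04" --pt "0.0035 -0.0005 -0.047" --pt "0.0035 -0.0005 -0.047" --roll '[0, 0, 0, 0]'

```text
clock: 3.0
tool_pos: [0.5085, -0.056, 0.1077]
eef_rot: [0.978, 0.207, 0.0, 0.001]
contact_force: [-0.8, -0.7, 0.4]
opening: 0.597
```

>>> carry_out --pt "0 0 0" --pt "0 0 0" --pt "0 0 0" --pt "0 0 0" --pt "0 0 0" --pt "0 0 0" --pt "0 0 0" --pt "0 0 0" --roll '[0, 0, 0, 0, 0, 0, 0, 0]' --gripper 0 --grip_force 15

```text
clock: 3.67
tool_pos: [0.5082, -0.0547, 0.1076]
eef_rot: [0.978, 0.208, -0.0, 0.0]
contact_force: [-1.0, 3.3, 0.1]
opening: 0.131
```

>>> carry_out --pt "-0.0006 0.0014 0.0023" --pt "-0.0012 0.0028 0.0046" --pt "-0.0018 0.0042 0.0068" --pt "-0.0025 0.0056 0.0091" --pt "-0.0032 0.0071 0.0112" --pt "-0.0038 0.0086 0.0133" --pt "-0.0045 0.0101 0.0154" --pt "-0.0052 0.0116 0.0175" --roll '[0, 0, 0, 0, 0, 0, 0, 0]' --grip_force 25

```text
clock: 4.33
tool_pos: [0.5032, -0.0437, 0.1255]
eef_rot: [0.978, 0.208, 0.0, 0.001]
contact_force: [3.4, -4.0, -12.1]
opening: 0.147
```

```bash
python3 - <<'E'
from h import *
np.set_printoptions(precision=4,suppress=True)
s=status.get_state();print(s["tool_pos"],s["contact_force"],s["opening"])
a=snapshot("side")
cv2.imwrite("pics/c2.png",cv2.resize(a["img"][130:290,110:310],None,fx=3,fy=3)[...,::-1])
E
```

```text
[ 0.5032 -0.0437  0.1255] [  3.3684  -3.9659 -12.0582] 0.14708972570238357
```

View pics/c2.png

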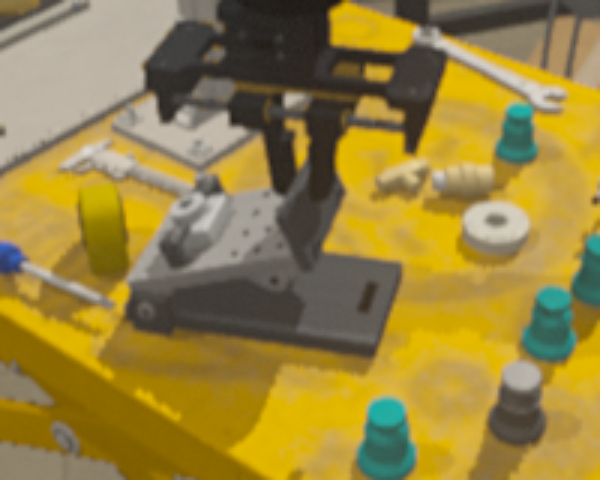

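>>> carry_out --pt "-0.0015 0.0033 0.004" --pt "-0.003 0.0067 0.0079" --pt "-0.0046 0.0103 0.0116" --pt "-0.0062 0.0139 0.0152" --pt "-0.0079 0.0178 0.0185" --pt "-0.0096 0.0216 0.0217" --pt "-0.0096 0.0216 0.0217" --roll '[0, 0, 0, 0, 0, 0, 0]'

```text
clock: 4.97
tool_pos: [0.4938, -0.0227, 0.149]
eef_rot: [0.978, 0.207, 0.001, 0.002]
contact_force: [1.7, -4.2, -1.3]
opening: 0.164
```

```bash
python3 - <<'E'
from h import *
a=snapshot("side")
cv2.imwrite("pics/c3.png",cv2.resize(a["img"][130:290,110:310],None,fx=3,fy=3)[...,::-1])
E
```

```text
(no output)
```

View pics/c3.png

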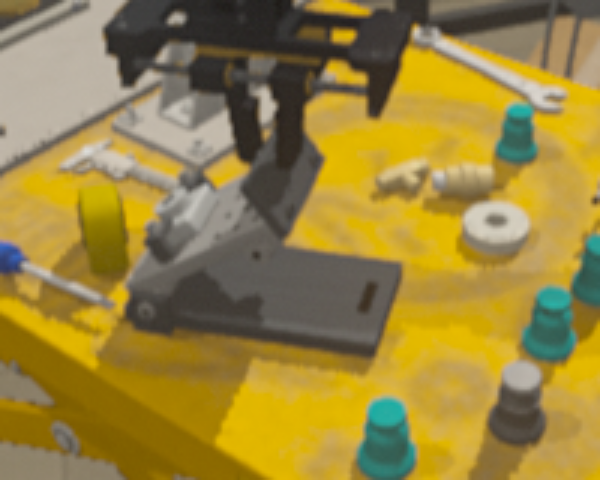

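>>> carry_out --pt "-0.0018 0.004 0.0027" --pt "-0.0036 0.0081 0.005" --pt "-0.0055 0.0124 0.007" --pt "-0.0074 0.0166 0.009" --pt "-0.0074 0.0166 0.009" --roll '[0, 0, 0, 0, 0]'

```text
clock: 5.43
tool_pos: [0.4874, -0.0084, 0.16]
eef_rot: [0.978, 0.206, 0.002, 0.004]
contact_force: [2.1, -8.5, 3.0]
opening: 0.169
```

```bash
python3 - <<'E'
from h import *
a=snapshot("side")
cv2.imwrite("pics/c4.png",cv2.resize(a["img"][130:290,110:310],None,fx=3,fy=3)[...,::-1])
E
```

```text
(no output)
```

View pics/c4.png

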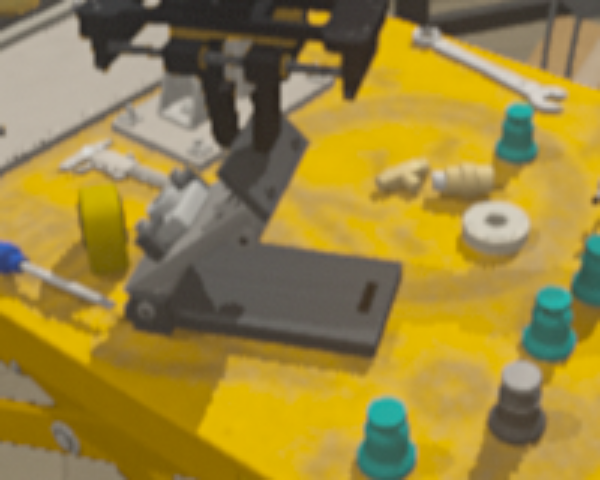

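>>> carry_out --pt "0 0 0" --pt "0 0 0" --pt "0 0 0" --pt "0.001 -0.002 0.01" --pt "0.002 -0.004 0.03" --pt "0.002 -0.004 0.05" --pt "0.01 -0.024 0.055" --pt "0.022 -0.05 0.055" --roll '[0, 0, 0, 0, 0, 0, 0, 0]' --gripper 0.45

```text
clock: 6.15
tool_pos: [0.5094, -0.0551, 0.2169]
eef_rot: [0.978, 0.21, 0.003, 0.002]
contact_force: [-0.4, -0.1, -1.6]
opening: 0.45
```

```bash
cat > ang.py <<'E'
from h import *
np.set_printoptions(precision=4,suppress=True)
H=np.array([.4608,.0502]);ey=np.array([.4067,-.9135]);ex=np.array([.9135,.4067])
def ang(n="side",tag=None):
    s=snapshot(n);C=cloud(s);hsv=cv2.cvtColor(s["img"],cv2.COLOR_RGB2HSV)
    r=C[...,:2]-H;d=r@ey;x=r@ex;z=C[...,2]-.026
    m=(s["range_z"]>0)&(hsv[...,1]<90)&(abs(x)<.045)&(d>-.03)&(d<.14)&(z>0)&(z<.15)
    D,Z=d[m],z[m];best=None
    for th in np.arange(0,1.05,.004):
        off=Z*np.cos(th)-D*np.sin(th);al=D*np.cos(th)+Z*np.sin(th)
        k=((abs(off-.020)<.0015)&(al>.05)&(al<.12)).sum()
        k2=((abs(al-.132)<.0015)&(off>.02)&(off<.05)).sum()
        if best is None or k+k2>best[0]:best=(k+k2,th,k,k2)
    print(n,"angle",best)
    if tag:
        x0,y0,x1,y1=(110,130,310,290) if n=="side" else (130,150,330,310)
        cv2.imwrite(f"pics/{tag}.png",cv2.resize(s["img"][y0:y1,x0:x1],None,fx=3,fy=3)[...,::-1])
    return s
def tool():
    s=status.get_state();p=np.array(s["tool_pos"]);print("d",(p[:2]-H)@ey,"x",(p[:2]-H)@ex,"z",p[2],"F d,x,z",np.array(s["contact_force"])[:2]@ey,np.array(s["contact_force"])[:2]@ex,s["contact_force"][2],"open",s["opening"],s["clock"])
if __name__=="__main__":
    import sys
    ang("side",sys.argv[1] if len(sys.argv)>1 else None);tool()
E
python3 ang.py c5
```

```text
side angle (np.int64(525), np.float64(0.744), np.int64(163), np.int64(362))
d 0.12477407137307178 x 0.00034983717867516877 z 0.21625812730777533 F d,x,z 5.284407628282404 1.172590260277946 -0.1995630217319381 open 0.45031197169506215 6.2
```

View pics/c5.png

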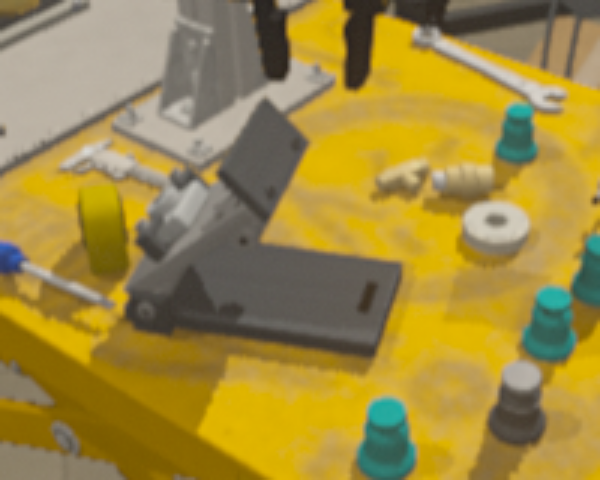

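>>> carry_out --pt "0 0 0" --pt "0 0 0" --pt "0.001 -0.002 -0.02" --pt "0.001 -0.002 -0.045" --pt "0.001 -0.002 -0.07" --pt "0.001 -0.002 -0.074" --pt "0.001 -0.002 -0.074" --roll '[0, 0, 0, 0, 0, 0, 0]' --gripper 0

```text
clock: 6.78
tool_pos: [0.5112, -0.064, 0.141]
eef_rot: [0.979, 0.206, 0.002, 0.005]
contact_force: [-1.0, 0.0, 0.4]
opening: 0.006
```

>>> carry_out --pt "-0.0012 0.0028 0" --pt "-0.0025 0.0055 0" --pt "-0.0037 0.0082 0" --pt "-0.0049 0.011 0.001" --pt "-0.0061 0.0137 0.002" --pt "-0.0073 0.0164 0.003" --roll '[0, 0, 0, 0, 0, 0]'

```text
clock: 7.28
tool_pos: [0.5041, -0.0473, 0.1447]
eef_rot: [0.979, 0.206, 0.002, 0.005]
contact_force: [0.5, 0.1, -0.3]
opening: 0.005
```

```bash
python3 ang.py c6
```

```text
side angle (np.int64(471), np.float64(0.748), np.int64(163), np.int64(308))
d 0.10593275453282203 x -4.166308095686304e-05 z 0.14467598703018056 F d,x,z -0.9119633394830613 0.07220503518143792 1.0884349226871954 open 0.006275642714355679 7.3333
```

View pics/c6.png

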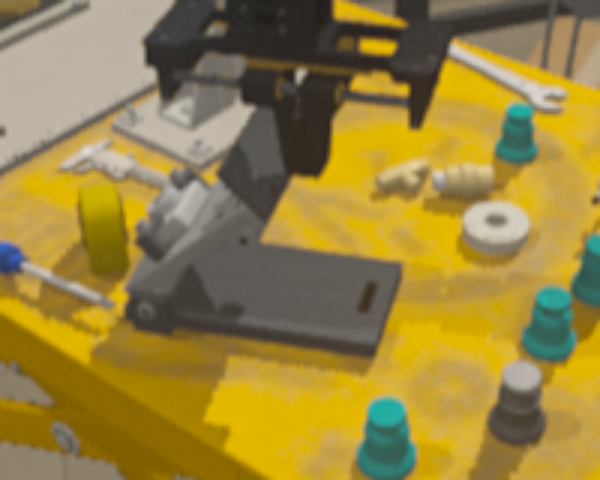

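>>> carry_out --pt "-0.0012 0.0027 -0.002" --pt "-0.0024 0.0055 -0.003" --pt "-0.0037 0.0082 -0.002" --pt "-0.0049 0.011 0" --pt "-0.0061 0.0137 0.002" --pt "-0.0073 0.0164 0.004" --roll '[0, 0, 0, 0, 0, 0]'

```text
clock: 7.83
tool_pos: [0.4988, -0.0343, 0.1493]
eef_rot: [0.979, 0.204, 0.004, 0.007]
contact_force: [4.5, -10.4, 1.6]
opening: 0.005
```

```bash
python3 ang.py c7
```

```text
side angle (np.int64(366), np.float64(0.756), np.int64(162), np.int64(204))
d 0.09217281392363165 x 0.00031595880454840736 z 0.14963528373302537 F d,x,z 10.055221122472963 -1.401229946006838 4.264595156394133 open 0.0019042511621031881 7.8833
```

View pics/c7.png

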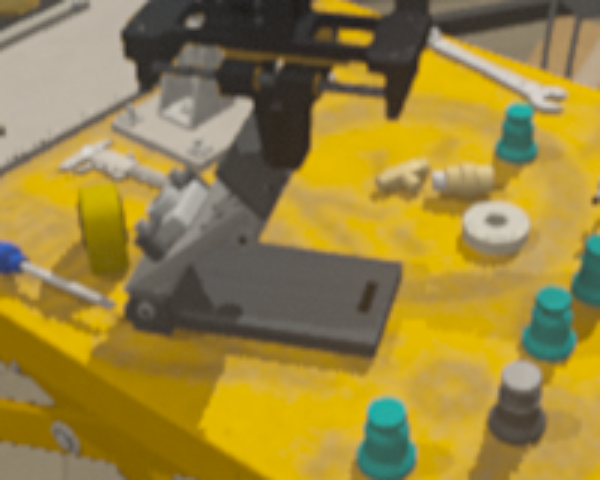

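>>> carry_out --pt "0.0033 -0.0073 0" --pt "0.0041 -0.0091 -0.008" --pt "0.0041 -0.0091 -0.016" --pt "0.0025 -0.0055 -0.016" --pt "0.0 0.0 -0.015" --pt "-0.0012 0.0027 -0.013" --pt "-0.0024 0.0055 -0.011" --pt "-0.0037 0.0082 -0.009" --roll '[0, 0, 0, 0, 0, 0, 0, 0]'

```text
clock: 8.55
tool_pos: [0.5007, -0.038, 0.1431]
eef_rot: [0.98, 0.198, 0.008, 0.015]
contact_force: [7.6, -29.4, 22.4]
opening: 0.005
```

```bash
python3 ang.py c8
```

```text
side angle (np.int64(413), np.float64(0.8160000000000001), np.int64(129), np.int64(284))
d 0.09632277380967062 x 0.0006333047316863997 z 0.14354918823179885 F d,x,z 28.216209634271426 -4.255810317419418 23.723537218600985 open 0.006627980458642006 8.6
```

View pics/c8.png

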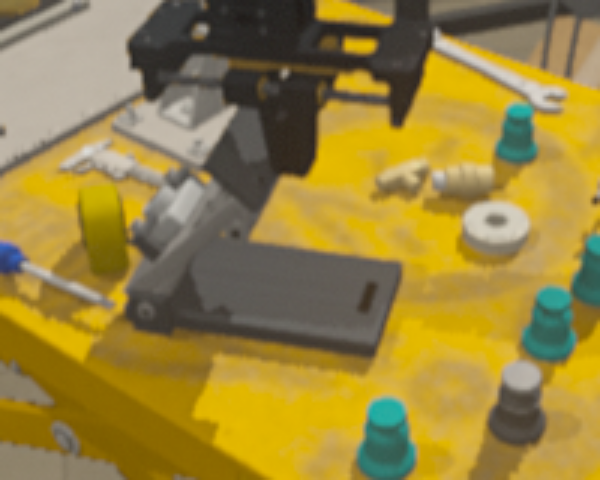

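>>> carry_out --pt "0 0 0.003" --pt "-0.0008 0.0018 0.005" --pt "-0.0018 0.004 0.007" --pt "-0.0028 0.0062 0.009" --roll '[0, 0, 0, 0]'

```text
clock: 8.93
tool_pos: [0.497, -0.0302, 0.1519]
eef_rot: [0.98, 0.199, 0.008, 0.015]
contact_force: [0.4, -2.0, -0.0]
opening: 0.003
```

```bash
python3 ang.py c9
```

```text
side angle (np.int64(363), np.float64(0.8240000000000001), np.int64(123), np.int64(240))
d 0.08778291411371143 x 0.000541861097888405 z 0.152262398398294 F d,x,z 2.4876671881274586 -0.03190062091233222 1.7303245592497567 open 0.00680283654960175 8.9833
```

View pics/c9.png

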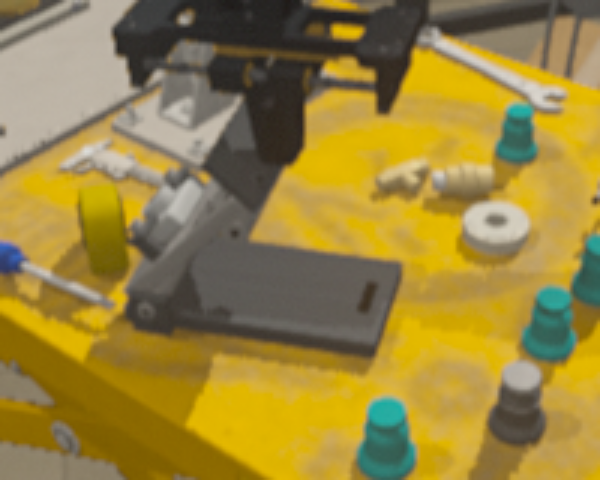

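>>> carry_out --pt "0.006 -0.013 0.01" --pt "0.012 -0.027 0.02" --pt "0.012 -0.027 0.02" --pt "0.012 -0.027 0.02" --pt "0.012 -0.027 0.02" --pt "0.012 -0.027 0.02" --pt "0.012 -0.027 0.02" --pt "0.012 -0.027 0.02" --roll '[-0.12, -0.24, -0.36, -0.48, -0.6, -0.72, -0.84, -0.96]'

```text
clock: 9.65
tool_pos: [0.5081, -0.0546, 0.1714]
eef_rot: [0.961, -0.277, -0.001, 0.016]
contact_force: [-0.4, 0.4, 0.4]
opening: 0.003
```

```bash
python3 -c "
from ang import *
tool();s=status.get_state();print(np.array(s['q']),s['eef_rot'])"
```

```text
d 0.11501316298014083 x 0.0005969838636035156 z 0.17140485426905505 F d,x,z -0.5730645020365314 -0.21720599611648364 0.437000100865934 open 0.0029728980992117043 9.65
[-0.0925  0.6875  0.1491  1.993  -0.1392  0.4808 -1.985 ] [ 0.9607 -0.2771 -0.0011  0.0159]
```

>>> carry_out --pt "0 0 0" --pt "0 0 0" --pt "0 0 0" --pt "0 0 0" --pt "0 0 0" --pt "0 0 0" --pt "0 0 0" --pt "0 0 0" --roll '[0.124, 0.248, 0.372, 0.496, 0.62, 0.744, 0.868, 0.99]'

```text
clock: 10.32
tool_pos: [0.5072, -0.0525, 0.1707]
eef_rot: [0.976, 0.217, 0.006, 0.013]
contact_force: [0.6, 0.7, -0.3]
opening: 0.001
```

>>> carry_out --pt "0 0 0" --pt "0 0 0" --pt "0 0 0" --pt "0 0 0" --pt "0 0 0" --pt "0 0 0" --pt "0 0 0" --pt "0 0 0" --roll '[0.124, 0.248, 0.372, 0.496, 0.62, 0.744, 0.868, 0.99]'

```text
clock: 10.98
tool_pos: [0.5064, -0.0505, 0.1701]
eef_rot: [0.753, 0.658, 0.011, 0.008]
contact_force: [-0.3, -0.2, 0.1]
opening: -0.001
```

>>> carry_out --pt "0 0 -0.01" --pt "0 0 -0.02" --pt "0 0 -0.03" --pt "0 0 -0.04" --pt "0 0 -0.042" --pt "0 0 -0.042" --roll '[0.124, 0.248, 0.372, 0.496, 0.57, 0.57]'

```text
clock: 11.48
tool_pos: [0.505, -0.0489, 0.1268]
eef_rot: [0.536, 0.844, 0.013, 0.002]
contact_force: [0.1, -0.3, -0.2]
opening: 0.005
```

```bash
python3 ang.py d1;python3 -c "
from ang import *
s=status.get_state();print(np.array(s['q']),s['eef_rot'])"
```

```text
side angle (np.int64(130), np.float64(0.8280000000000001), np.int64(121), np.int64(9))
d 0.10876315837164215 x 0.00047259586008258813 z 0.12736902578153977 F d,x,z 0.08836691341357447 0.4420618962079769 -0.10161190773485054 open 0.006336403927044635 11.5333
[ 0.3309  0.7923 -0.5165  2.0305  0.7777  0.4955 -0.3195] [0.5375 0.8432 0.0134 0.0025]
```

View pics/d1.png

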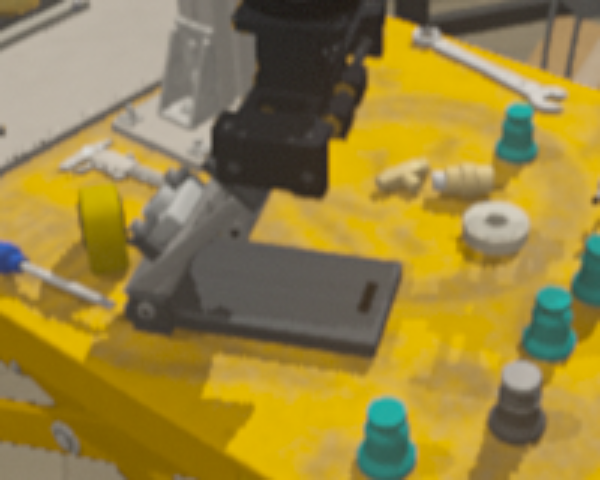

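>>> carry_out --pt "-0.0024 0.0055 0" --pt "-0.0049 0.011 0" --pt "-0.0069 0.0155 0" --pt "-0.0081 0.0183 0.001" --pt "-0.0094 0.021 0.0025" --pt "-0.0106 0.0238 0.004" --roll '[0, 0, 0, 0, 0, 0]'

```text
clock: 12.03
tool_pos: [0.498, -0.0319, 0.1331]
eef_rot: [0.541, 0.841, 0.01, 0.008]
contact_force: [5.9, -18.1, 12.1]
opening: 0.008
```

```bash
python3 ang.py d2
```

```text
side angle (np.int64(85), np.float64(0.904), np.int64(84), np.int64(1))
d 0.08967515954340168 x 0.0006308090497679213 z 0.13347911363111853 F d,x,z 17.8249389869784 -1.757668448556654 11.800426905914927 open 0.006371953717051781 12.0833
```

View pics/d2.png

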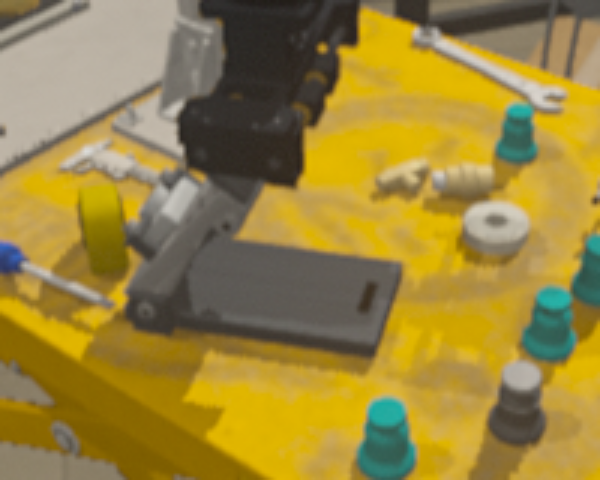

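>>> carry_out --pt "-0.0008 0.0018 0.002" --pt "-0.0016 0.0037 0.0035" --pt "-0.0025 0.0055 0.005" --pt "-0.0033 0.0073 0.0065" --pt "-0.0037 0.0082 0.007" --roll '[0, 0, 0, 0, 0]'

```text
clock: 12.5
tool_pos: [0.4954, -0.0259, 0.1413]
eef_rot: [0.542, 0.84, 0.009, 0.01]
contact_force: [3.8, -9.3, 3.0]
opening: 0.005
```

```bash
python3 ang.py d3
```

```text
side angle (np.int64(67), np.float64(0.96), np.int64(54), np.int64(13))
d 0.08346438513656575 x 0.0006503666536665482 z 0.14139141366775837 F d,x,z 9.29952496934944 -0.2744391175577184 2.2213224027505625 open 0.002411785271402974 12.55
```

View pics/d3.png

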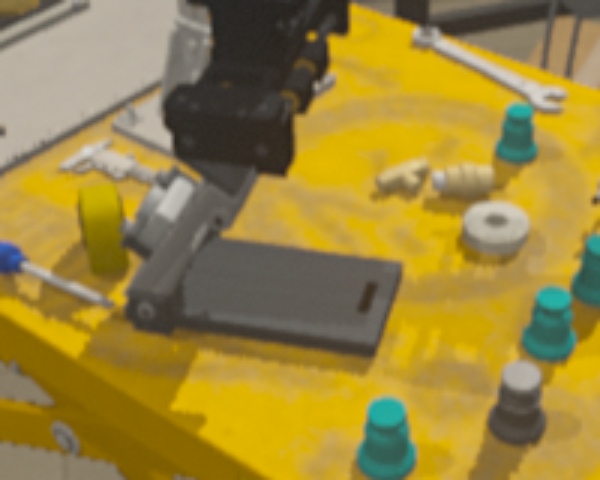

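>>> carry_out --pt "0.004 -0.009 0" --pt "0.012 -0.027 0.01" --pt "0.024 -0.055 0.03" --pt "0.035 -0.09 0.05" --pt "0.04 -0.12 0.07" --pt "0.03 -0.15 0.08" --pt "0.02 -0.18 0.08" --pt "0.02 -0.18 0.08" --roll '[0, 0, 0, 0, 0, -0.1, -0.2, -0.3]' --gripper 0.57

```text
clock: 13.22
tool_pos: [0.5126, -0.2131, 0.2213]
eef_rot: [0.667, 0.745, 0.005, 0.012]
contact_force: [0.1, -0.5, -0.4]
opening: 0.561
```

```bash
python3 ang.py d4; python3 - <<'E'
from ang import *
s=ang("top","d4t")
for n in("side",):
    s=snapshot(n)
    for r in cut_out(s,"jack_middle"):
        c=s["img"][r["region"]].mean(0)
        if c[1]-c[0]<25:
            er=cv2.erode(r["region"].astype(np.uint8),np.ones((3,3)))>0
            Q=cloud(s)[er];print(r["pixel"],r["confidence"],len(Q),np.median(Q,0),np.percentile(Q[:,2],[5,50,95]),plane(s,*r["pixel"],.025))
    for r in tip_of(s,"jack_middle"):print(r,plane(s,*r["pixel"],.022))
cv2.imwrite("pics/d5.png",cv2.resize(s["img"][220:300,210:330],None,fx=5,fy=5)[...,::-1])
E
```

```text
side angle (np.int64(430), np.float64(0.96), np.int64(51), np.int64(379))
d 0.25840553572945185 x -0.05694339817824603 z 0.2214995228448134 F d,x,z -0.41462100962970516 -0.5169406973182638 0.4543233598111625 open 0.5716936313765055 13.2667
top angle (np.int64(810), np.float64(0.964), np.int64(173), np.int64(637))
[280.2, 267.0] 0.74 333 [ 0.4839 -0.2373  0.028 ] [0.007  0.028  0.0471] [ 0.4807 -0.2344  0.025 ]
{'pixel': [294.9, 236.9], 'confidence': 0.75} [ 0.5762 -0.213   0.022 ]
{'pixel': [307.5, 219.1], 'confidence': 0.63} [ 0.6456 -0.2065  0.022 ]
{'pixel': [279.5, 261.6], 'confidence': 0.61} [ 0.4947 -0.2244  0.022 ]
{'pixel': [236.5, 278.5], 'confidence': 0.56} [ 0.4091 -0.1815  0.022 ]
{'pixel': [278.1, 173.6], 'confidence': 0.45} [ 0.7678 -0.0517  0.022 ]
```

View pics/d5.png

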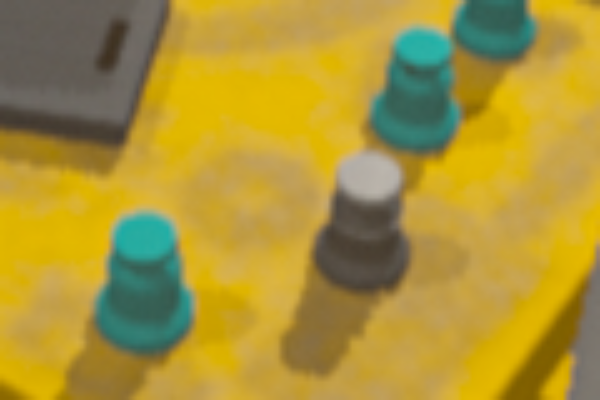

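View pics/d4.png

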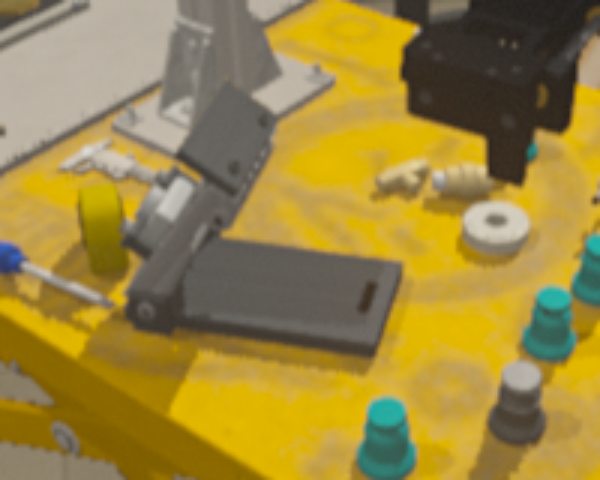

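```bash
python3 - <<'E'
from ang import *
s=snapshot("side");print(plane(s,283.6,254.6,.0485),plane(s,283.6,254.6,.050))
# foot ellipse centre crop (362,253)
print("foot",plane(s,210+362/5,220+250/5,.007))
C=cloud(s);g=cv2.cvtColor(s["img"],cv2.COLOR_RGB2HSV)
m=(g[...,1]<90)&(abs(C[...,0]-.49)<.03)&(abs(C[...,1]+.23)<.03)&(C[...,2]>.044)
Q=C[m];print(len(Q),Q.mean(0),(Q.max(0)+Q.min(0))/2,Q[:,2].max())
tool();print(status.get_state()["eef_rot"],status.get_state()["tool_pos"])
E
```

```text
[ 0.4925 -0.233   0.0485] [ 0.4912 -0.2337  0.05  ]
foot [ 0.4914 -0.2343  0.007 ]
3999 [ 0.484  -0.2238  0.38  ] [ 0.49   -0.2255  0.2696] 0.49500996665567126
d 0.2542943249655643 x -0.05292570177863673 z 0.2214366522588458 F d,x,z -0.658123955952125 0.8079427014689455 0.12765937076054876 open 0.5715620597296656 13.5167
[0.6595 0.7516 0.0076 0.0113] [ 0.5159 -0.2037  0.2214]
```

>>> carry_out --pt "-0.008 -0.01 -0.02" --pt "-0.016 -0.02 -0.045" --pt "-0.0234 -0.0283 -0.075" --pt "-0.0234 -0.0283 -0.1" --pt "-0.0234 -0.0283 -0.125" --pt "-0.0234 -0.0283 -0.125" --roll '[-0.05, -0.1, -0.13, -0.13, -0.13, -0.13]'

```text
clock: 14.02
tool_pos: [0.4904, -0.2298, 0.0926]
eef_rot: [0.706, 0.709, 0.006, 0.008]
contact_force: [-0.7, 0.3, -0.9]
opening: 0.572
```

```bash
python3 - <<'E'
from ang import *
s=snapshot("side");b=snapshot("top")
print(status.get_state()["eef_rot"],status.get_state()["tool_pos"])
im=np.hstack([cv2.resize(s["img"][180:300,230:380],None,fx=2.6,fy=2.6),cv2.resize(b["img"][180:300,250:400],None,fx=2.6,fy=2.6)])
cv2.imwrite("pics/e1.png",im[...,::-1])
E
```

```text
[0.7058 0.7083 0.007  0.0109] [ 0.4928 -0.2305  0.0962]
```

View pics/e1.png

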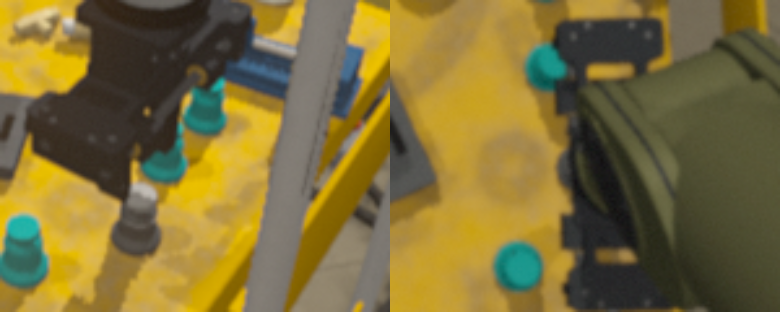

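>>> carry_out --pt "0 -0.001 -0.025" --pt "0 -0.001 -0.05" --pt "0 -0.001 -0.063" --pt "0 -0.001 -0.063" --roll '[0, 0, 0, 0]'

```text
clock: 14.45
tool_pos: [0.493, -0.2305, 0.0327]
eef_rot: [0.705, 0.709, 0.007, 0.01]
contact_force: [0.3, -0.1, -0.5]
opening: 0.57
```

>>> carry_out --pt "0 0 0" --pt "0 0 0" --pt "0 0 0" --pt "0 0 0" --pt "0 0 0" --pt "0 0 0" --pt "0 0 0" --roll '[0, 0, 0, 0, 0, 0, 0]' --gripper 0 --grip_force 20

```text
clock: 15.03
tool_pos: [0.4937, -0.2307, 0.0341]
eef_rot: [0.705, 0.709, 0.007, 0.011]
contact_force: [-0.4, 0.7, 7.5]
opening: 0.317
```

```bash
python3 - <<'E'
from ang import *
s=snapshot("side")
print(status.get_state()["eef_rot"],status.get_state()["tool_pos"],status.get_state()["opening"],status.get_state()["contact_force"])
cv2.imwrite("pics/e2.png",cv2.resize(s["img"][180:300,230:380],None,fx=4,fy=4)[...,::-1])
E
```

```text
[0.7052 0.7089 0.0074 0.0113] [ 0.4937 -0.2307  0.0341] 0.32030408319593695 [-1.6845  0.0131  7.091 ]
```

View pics/e2.png

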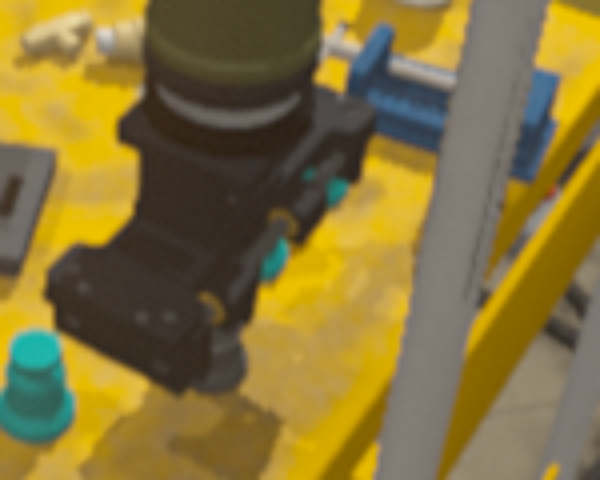

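>>> carry_out --pt "0 0 0.015" --pt "0 0 0.045" --pt "0 0.01 0.075" --pt "0.002 0.04 0.085" --pt "0.005 0.075 0.085" --pt "0.008 0.11 0.085" --pt "0.012 0.145 0.08" --pt "0.015 0.173 0.07" --roll '[0, 0, 0, 0.1, 0.2, 0.3, 0.4, 0.414]'

```text
clock: 15.75
tool_pos: [0.5095, -0.0551, 0.1053]
eef_rot: [0.542, 0.84, 0.011, 0.01]
contact_force: [0.3, 0.4, -3.8]
opening: 0.317
```

```bash
python3 ang.py f1; python3 -c "
from ang import *
print(status.get_state()['eef_rot'])"
```

```text
side angle (np.int64(408), np.float64(0.96), np.int64(49), np.int64(359))
d 0.10851321547518239 x 0.005489617265220323 z 0.10388492652094988 F d,x,z -5.33168132560851 3.5763783625257637 -4.106267261190701 open 0.318619730416705 15.8
[0.5392 0.842  0.0145 0.0081]
```

View pics/f1.png

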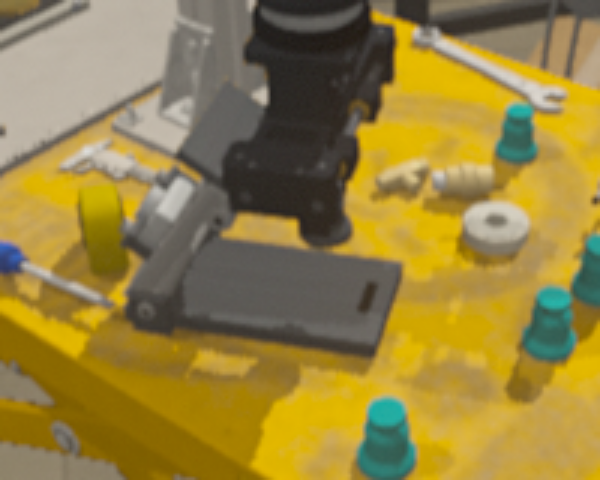

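>>> carry_out --pt "0 -0.0127 0" --pt "-0.0003 -0.0127 -0.015" --pt "-0.0003 -0.0127 -0.03" --pt "-0.0003 -0.0127 -0.044" --pt "-0.0003 -0.0127 -0.046" --pt "-0.0003 -0.0127 -0.046" --roll '[0, 0, 0, 0, 0, 0]'

```text
clock: 16.3
tool_pos: [0.509, -0.0604, 0.0574]
eef_rot: [0.54, 0.842, 0.014, 0.008]
contact_force: [0.8, -0.0, -2.8]
opening: 0.313
```

```bash
python3 ang.py f2
```

```text
side angle (np.int64(424), np.float64(0.96), np.int64(50), np.int64(374))
d 0.12062027654057246 x -0.00038507631285683813 z 0.058073373680080635 F d,x,z -0.4659003039938484 0.08320112015000661 -3.18418422510548 open 0.31390259300455314 16.35
```

View pics/f2.png

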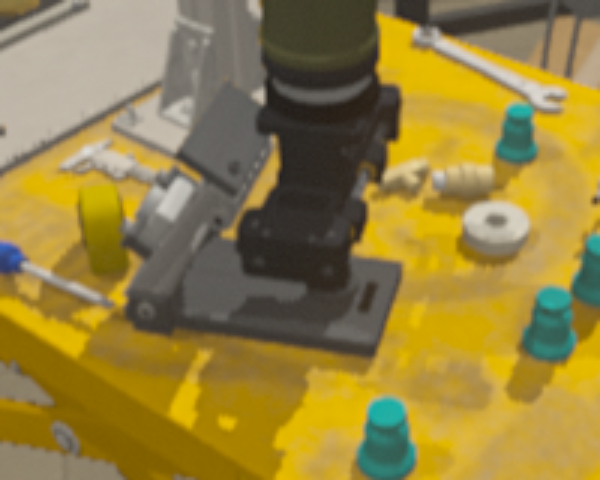

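>>> carry_out --pt "0 0 -0.002" --pt "0 0 -0.004" --pt "0 0 -0.0055" --pt "0 0 -0.007" --pt "0 0 -0.007" --roll '[0, 0, 0, 0, 0]'

```text
clock: 16.77
tool_pos: [0.5095, -0.0602, 0.051]
eef_rot: [0.54, 0.842, 0.014, 0.008]
contact_force: [-0.4, -1.0, -3.4]
opening: 0.318
```

>>> carry_out --pt "0 0 -0.001" --pt "0 0 -0.002" --pt "0 0 -0.002" --roll '[0, 0, 0]'

```text
clock: 17.02
tool_pos: [0.5097, -0.06, 0.0501]
eef_rot: [0.539, 0.842, 0.014, 0.009]
contact_force: [-0.9, 0.5, 8.4]
opening: 0.315
```

>>> carry_out --pt "0 0 0" --pt "0 0 0" --pt "0 0 0" --pt "0 0 0" --pt "0 0 0.001" --roll '[0, 0, 0, 0, 0]' --gripper 0.55

```text
clock: 17.43
tool_pos: [0.5097, -0.06, 0.051]
eef_rot: [0.539, 0.842, 0.014, 0.009]
contact_force: [-0.9, -0.6, -0.6]
opening: 0.549
```

>>> carry_out --pt "0 0 0.015" --pt "0 0 0.04" --pt "0 0 0.06" --pt "0.008 -0.019 0.06" --pt "0.017 -0.037 0.06" --pt "0.017 -0.037 0.06" --roll '[0, 0, 0, 0, 0, 0]'

```text
clock: 17.93
tool_pos: [0.5281, -0.1018, 0.1111]
eef_rot: [0.542, 0.84, 0.013, 0.01]
contact_force: [0.1, -1.3, 0.3]
opening: 0.547
```

```bash
python3 ang.py g1;  python3 -c "
from ang import *
s=ang('top','g1t')"
```

```text
side angle (np.int64(416), np.float64(0.96), np.int64(44), np.int64(372))
d 0.16371705041734982 x -0.0003050634038989529 z 0.11088577741736773 F d,x,z -0.9462831814114314 0.6724730998372496 0.006755542826889893 open 0.5509324935964246 17.9833
top angle (np.int64(813), np.float64(0.964), np.int64(177), np.int64(636))
```

View pics/g1.png

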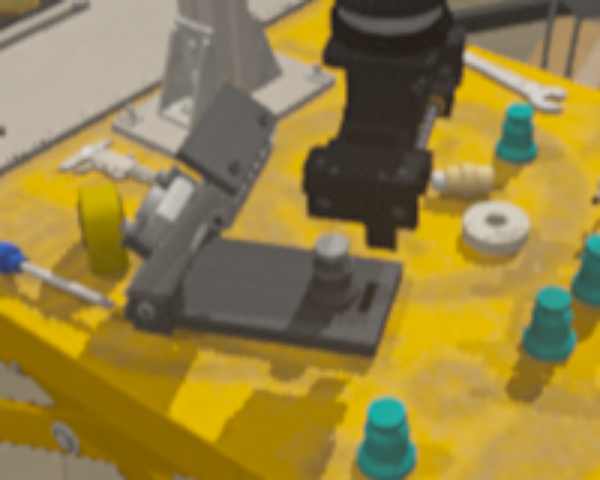

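```bash
cat > jk.py <<'E'
from ang import *
def jk(n="side"):
    s=snapshot(n);C=cloud(s);r=C[...,:2]-H;d=r@ey;x=r@ex;z=C[...,2]
    g=cv2.cvtColor(s["img"],cv2.COLOR_RGB2HSV)[...,1]<90
    m=g&(abs(x)<.03)&(d>.06)&(d<.15)&(z>.055)&(z<.075)
    k,l,st,_=cv2.connectedComponentsWithStats(m.astype(np.uint8))
    if k<2: print("none");return
    i=1+np.argmax(st[1:,4]);m=l==i
    zt=np.percentile(z[m],[50,80,95]);m2=m&(z>zt[1]-.003)
    print(n,"jack n",m.sum(),"z",zt,"d",d[m2].min(),d[m2].max(),"x",x[m2].min(),x[m2].max())
    hm=g&(abs(x)<.03)&(d>.06)&(d<.16)&(abs(z-.0165)<.003); print("  base z",np.median(z[hm]))
if __name__=="__main__": jk("side");jk("top")
E
python3 jk.py
```

```text
side jack n 86 z [0.0623 0.0634 0.0643] d 0.10951285005723693 0.13419507169235556 x -0.013547610337965886 0.013214670697990734
  base z 0.015706118579624784
none
```

>>> carry_out --pt "0 0 0" --pt "0 0 -0.02" --pt "0 0 -0.045" --pt "0 0 -0.06" --pt "0 0 -0.06" --roll '[0, 0, 0, 0, 0]' --gripper 0.23

```text
clock: 18.55
tool_pos: [0.5241, -0.0946, 0.0483]
eef_rot: [0.538, 0.843, 0.013, 0.006]
contact_force: [-0.9, 0.3, 0.0]
opening: 0.23
```

>>> carry_out --pt "-0.0016 0.0037 0" --pt "-0.0033 0.0073 0" --pt "-0.0049 0.011 0" --pt "-0.0065 0.0146 0" --pt "-0.0081 0.0183 0" --pt "-0.0098 0.0219 0" --roll '[0, 0, 0, 0, 0, 0]'

```text
clock: 19.05
tool_pos: [0.5151, -0.0731, 0.0491]
eef_rot: [0.538, 0.843, 0.013, 0.007]
contact_force: [2.0, -2.7, 2.8]
opening: 0.232
```

```bash
python3 ang.py g2;python3 jk.py
```

```text
side angle (np.int64(416), np.float64(0.96), np.int64(49), np.int64(367))
d 0.133647458701029 x -0.0005730390902051445 z 0.049043517133431275 F d,x,z 1.6787028031841604 0.15148003625700332 1.576291846021925 open 0.22889076461414795 19.1
none
none
```

View pics/g2.png

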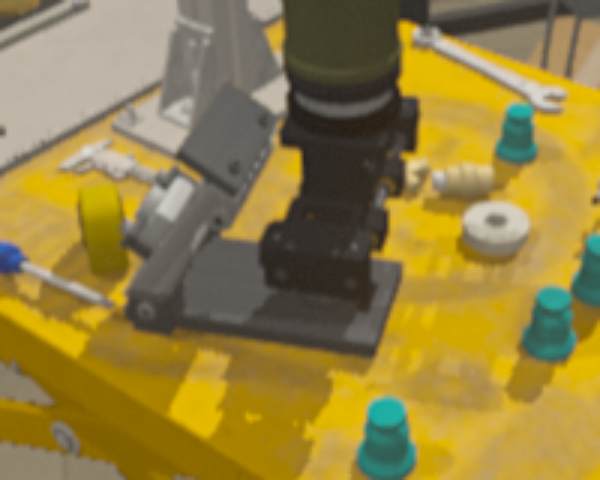

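>>> carry_out --pt "-0.0012 0.0027 0" --pt "-0.0024 0.0055 0" --pt "-0.0037 0.0082 0" --pt "-0.0049 0.011 0" --pt "-0.0061 0.0137 0" --pt "-0.0073 0.0164 0" --pt "-0.0073 0.0164 0" --roll '[0, 0, 0, 0, 0, 0, 0]'

```text
clock: 19.78
tool_pos: [0.5068, -0.055, 0.0487]
eef_rot: [0.537, 0.843, 0.013, 0.006]
contact_force: [-0.1, -1.3, 0.2]
opening: 0.233
```

```bash
python3 -c "
from ang import *
tool()"
```

```text
d 0.11483524783651734 x -0.0007354862408825441 z 0.048705556743448356 F d,x,z 1.1901417173375215 -0.6314536303005087 0.16345156795265822 open 0.23258198244110703 19.7833
```

>>> carry_out --pt "0.008 -0.018 0" --pt "0.02 -0.046 0" --pt "0.02 -0.046 0.03" --pt "0.028 -0.064 0.06" --pt "0.028 -0.064 0.07" --pt "0.028 -0.064 0.07" --roll '[0, 0, 0, 0, 0, 0]'

```text
clock: 20.28
tool_pos: [0.5363, -0.1193, 0.1207]
eef_rot: [0.538, 0.843, 0.015, 0.008]
contact_force: [-0.7, 0.8, -0.7]
opening: 0.232
```

```bash
python3 ang.py g3;python3 jk.py
```

```text
side angle (np.int64(426), np.float64(0.96), np.int64(52), np.int64(374))
d 0.1843009317175368 x -0.0007815252734096046 z 0.11926056121344528 F d,x,z -0.8189488012700612 0.07139633113687267 -0.32797389557193746 open 0.22884851518911922 20.3333
side jack n 84 z [0.0625 0.0632 0.064 ] d 0.08354480920054856 0.10823621822741236 x -0.014378453333634304 0.010949901935418997
  base z 0.01569187129126076
top jack n 138 z [0.0634 0.0645 0.0658] d 0.08320788453785936 0.10762966729405989 x -0.013403313290754178 0.011759015704578057
  base z 0.016611746345501888
```

View pics/g3.png

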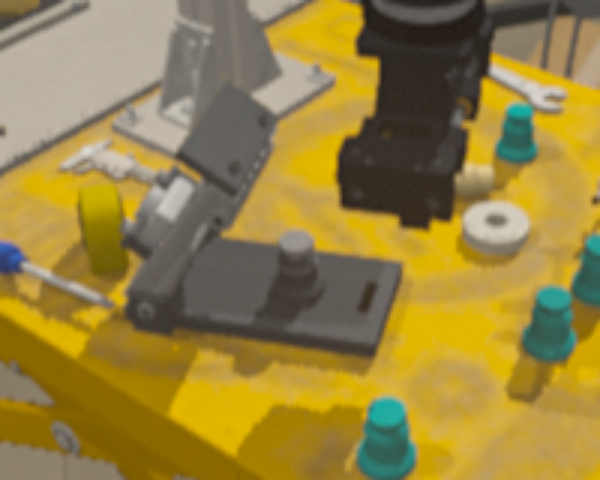

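>>> carry_out --pt "-0.006 0.014 -0.02" --pt "-0.0138 0.0311 -0.045" --pt "-0.0138 0.0311 -0.07" --pt "-0.0138 0.0311 -0.07" --roll '[0, 0, 0, 0]' --gripper 0.1

```text
clock: 20.77
tool_pos: [0.516, -0.0841, 0.0435]
eef_rot: [0.534, 0.845, 0.011, 0.0]
contact_force: [-0.4, 0.3, -0.6]
opening: 0.097
```

```bash
python3 -c "
from ang import *
tool()"
```

```text
d 0.14510093349954653 x -0.004179947348293188 z 0.043450330784950066 F d,x,z -0.4488616195210324 -0.21336265671865182 -0.6429841117902602 open 0.09709833327468424 20.7667
```

>>> carry_out --pt "-0.001 0.004 0.003" --pt "-0.002 0.01 0.005" --pt "-0.004 0.016 0.005" --pt "-0.0049 0.0197 0.005" --pt "-0.0049 0.0197 0.005" --roll '[0, 0, 0, 0, 0]'

```text
clock: 21.18
tool_pos: [0.5115, -0.063, 0.0495]
eef_rot: [0.534, 0.846, 0.012, 0.001]
contact_force: [0.3, -0.2, -0.1]
opening: 0.1
```

```bash
python3 -c "
from ang import *
tool();print(status.get_state()['eef_rot'])"
```

```text
d 0.12403225572830509 x 0.0003241788734748202 z 0.04945300823829996 F d,x,z 0.2864583285875138 0.1484401563687466 -0.14695141601725886 open 0.09967549043814637 21.1833
[0.5336 0.8457 0.0119 0.0008]
```

>>> carry_out --pt "-0.001 0.0022 0" --pt "-0.002 0.0045 0" --pt "-0.003 0.0068 0" --pt "-0.004 0.009 0" --pt "-0.0049 0.011 0" --pt "-0.0057 0.0128 0" --pt "-0.0057 0.0128 0" --roll '[0, 0, 0, 0, 0, 0, 0]'

```text
clock: 21.77
tool_pos: [0.5059, -0.0502, 0.0496]
eef_rot: [0.534, 0.846, 0.012, 0.001]
contact_force: [1.1, -3.2, 2.9]
opening: 0.103
```

```bash
python3 -c "
from ang import *
tool()"
```

```text
d 0.11008064550728737 x 0.0003901517820436248 z 0.04960294817373848 F d,x,z 3.3761776591886354 -0.24506970034641049 2.9080927019109737 open 0.10345326490929999 21.7667
```

>>> carry_out --pt "0.008 -0.018 0" --pt "0.02 -0.046 0" --pt "0.02 -0.046 0.03" --pt "0.024 -0.055 0.06" --pt "0.024 -0.055 0.1" --pt "0.024 -0.055 0.13" --pt "0.024 -0.055 0.15" --roll '[0, 0, 0, -0.1, -0.22, -0.34, -0.46]'

```text
clock: 22.35
tool_pos: [0.5305, -0.1039, 0.2021]
eef_rot: [0.714, 0.7, 0.013, 0.004]
contact_force: [0.8, -0.4, -0.5]
opening: 0.103
```

```bash
python3 ang.py g4;python3 jk.py
```

```text
side angle (np.int64(419), np.float64(0.9560000000000001), np.int64(51), np.int64(368))
d 0.16953373508812683 x 0.0027473148797221123 z 0.20488024789267578 F d,x,z -0.635455975985163 1.265437284832105 2.3246535858035746 open 0.10204346953130417 22.4
side jack n 87 z [0.0623 0.0633 0.0643] d 0.07555239727050715 0.09959356007390284 x -0.01446391749872095 0.013030606307573524
  base z 0.015666315337519054
top jack n 140 z [0.0634 0.0648 0.0657] d 0.07455724845636627 0.09900367528852194 x -0.011946439091428408 0.012132780958702478
  base z 0.016626782199198442
```

View pics/g4.png

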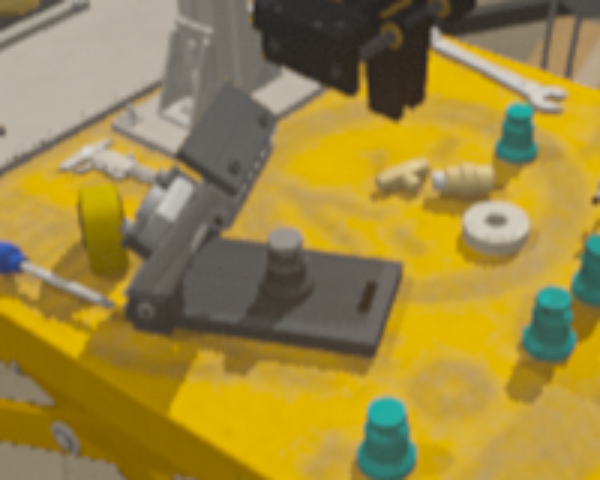

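>>> carry_out --pt "0 0 0.01" --pt "0 0 0.01" --pt "0 0 0.01" --pt "0 0 0.01" --pt "0 0 0.01" --pt "0 0 0.01" --pt "0 0 0.01" --pt "0 0 0.01" --roll '[-0.124, -0.248, -0.372, -0.496, -0.62, -0.744, -0.868, -0.99]' --gripper 0.7

```text
clock: 23.17
tool_pos: [0.5291, -0.1037, 0.2087]
eef_rot: [0.96, 0.279, 0.007, 0.009]
contact_force: [0.2, -0.1, 0.4]
opening: 0.681
```

```bash
python3 -c "
from ang import *
tool();s=status.get_state();q=s['eef_rot'];print(q,2*np.arctan2(q[1],q[0]),s['tool_pos'])"
```

```text
d 0.16836523355478544 x -0.00017598814255805151 z 0.2086540912903656 F d,x,z 0.17390236856589558 0.17798034506224544 0.42051111590006557 open 0.6809463780938451 23.1667
[0.9603 0.2788 0.0069 0.009 ] 0.5651744984311254 [ 0.5291 -0.1037  0.2087]
```

>>> carry_out --pt "-0.012 0.027 0" --pt "-0.024 0.054 0" --pt "-0.036 0.081 0" --pt "-0.0468 0.1051 0" --pt "-0.0468 0.1051 0" --pt "-0.0468 0.1051 0" --roll '[-0.05, -0.1, -0.146, -0.146, -0.146, -0.146]'

```text
clock: 23.67
tool_pos: [0.4808, 0.0031, 0.2073]
eef_rot: [0.977, 0.211, 0.004, 0.009]
contact_force: [-0.5, -0.6, -0.1]
opening: 0.7
```

```bash
python3 ang.py h1
```

```text
side angle (np.int64(422), np.float64(0.96), np.int64(47), np.int64(375))
d 0.052877708765172816 x -0.0008860474216595427 z 0.2074608992374392 F d,x,z 0.3545368259352836 -0.4061675804708305 0.48322409658545745 open 0.6964298049632763 23.7167
```

View pics/h1.png

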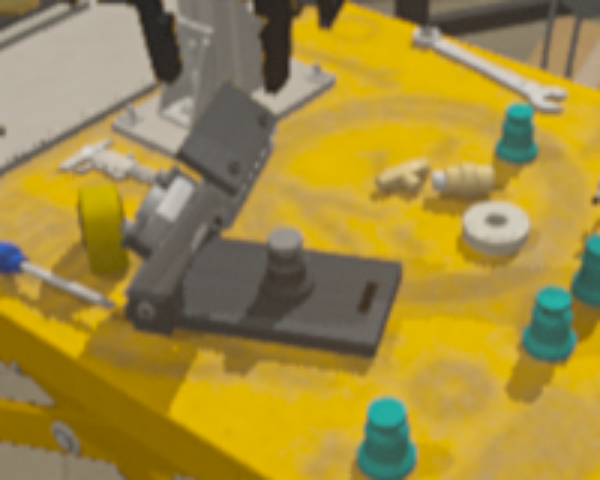

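>>> carry_out --pt "0 0 -0.015" --pt "0 0 -0.03" --pt "0 0 -0.044" --pt "0 0 -0.046" --pt "0 0 -0.046" --roll '[0, 0, 0, 0, 0]'

```text
clock: 24.13
tool_pos: [0.481, 0.0002, 0.1603]
eef_rot: [0.978, 0.209, 0.003, 0.01]
contact_force: [0.8, -0.2, 0.2]
opening: 0.7
```

>>> carry_out --pt "0.0012 -0.0027 0" --pt "0.0024 -0.0055 0" --pt "0.0037 -0.0082 0" --pt "0.0049 -0.011 -0.001" --pt "0.0061 -0.0137 -0.002" --roll '[0, 0, 0, 0, 0]'

```text
clock: 24.55
tool_pos: [0.4866, -0.0123, 0.1586]
eef_rot: [0.978, 0.21, 0.003, 0.009]
contact_force: [-1.8, 3.9, 0.1]
opening: 0.703
```

```bash
python3 ang.py h2
```

```text
side angle (np.int64(446), np.float64(0.904), np.int64(78), np.int64(368))
d 0.0684000557851874 x -0.001909741616677894 z 0.15851416220736214 F d,x,z -5.253865494620983 -0.423740771344947 -1.111562061463759 open 0.6980778126733675 24.6
```

View pics/h2.png

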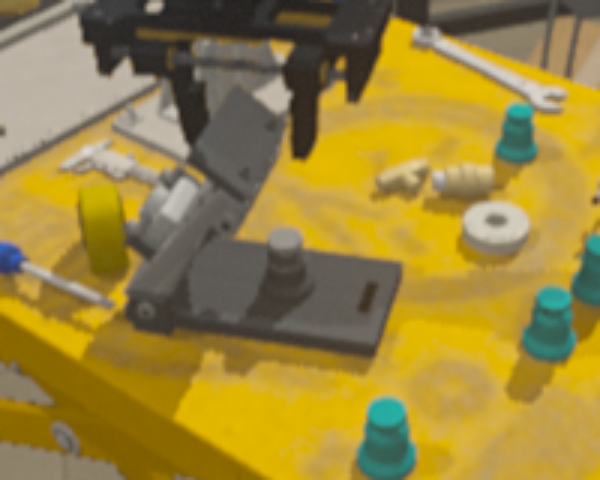

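>>> carry_out --pt "0.0009 -0.0021 -0.0006" --pt "0.0018 -0.0041 -0.0013" --pt "0.0027 -0.0062 -0.002" --pt "0.0037 -0.0082 -0.0027" --pt "0.0046 -0.0103 -0.0036" --pt "0.0055 -0.0123 -0.0045" --pt "0.0064 -0.0144 -0.0055" --pt "0.0073 -0.0164 -0.0066" --roll '[0, 0, 0, 0, 0, 0, 0, 0]'

```text
clock: 25.27
tool_pos: [0.4938, -0.0284, 0.1521]
eef_rot: [0.978, 0.21, 0.003, 0.008]
contact_force: [-1.7, 4.0, -0.3]
opening: 0.697
```

>>> carry_out --pt "0.0009 -0.002 -0.0011" --pt "0.0018 -0.004 -0.0023" --pt "0.0027 -0.006 -0.0036" --pt "0.0035 -0.0079 -0.0048" --pt "0.0043 -0.0097 -0.006" --pt "0.0051 -0.0115 -0.0072" --roll '[0, 0, 0, 0, 0, 0]'

```text
clock: 25.77
tool_pos: [0.4992, -0.0403, 0.145]
eef_rot: [0.978, 0.21, 0.003, 0.008]
contact_force: [-1.3, 2.3, 2.5]
opening: 0.702
```

```bash
python3 ang.py h3
```

```text
side angle (np.int64(561), np.float64(0.648), np.int64(217), np.int64(344))
d 0.0987728047834076 x -0.0018513457785726461 z 0.144785944508311 F d,x,z -3.628722292342833 0.625327752200095 1.7259385520179387 open 0.7011705563762992 25.8167
```

View pics/h3.png

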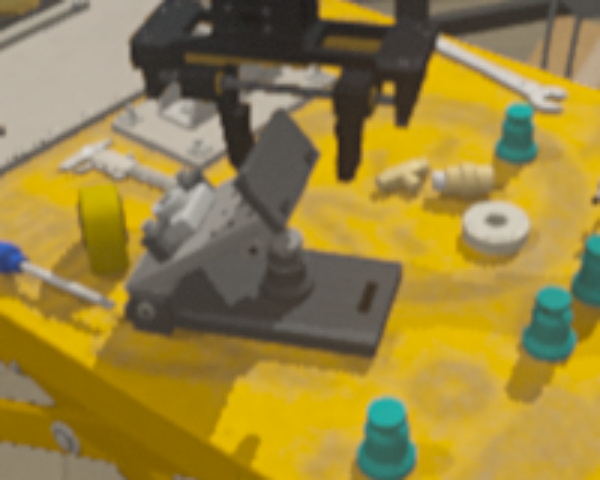

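>>> carry_out --pt "0.0006 -0.0014 -0.001" --pt "0.0012 -0.0027 -0.002" --pt "0.0018 -0.0041 -0.003" --pt "0.0024 -0.0055 -0.004" --pt "0.003 -0.0068 -0.005" --pt "0.0037 -0.0082 -0.006" --pt "0.0043 -0.0096 -0.007" --pt "0.0045 -0.01 -0.0075" --roll '[0, 0, 0, 0, 0, 0, 0, 0]'

```text
clock: 26.48
tool_pos: [0.5039, -0.0511, 0.1371]
eef_rot: [0.978, 0.209, 0.003, 0.008]
contact_force: [-1.1, 2.4, 2.2]
opening: 0.7
```

```bash
python3 ang.py h4; python3 -c "
from ang import *
tool()"
```

```text
side angle (np.int64(622), np.float64(0.54), np.int64(298), np.int64(324))
d 0.1100803553123098 x -0.001864396995455745 z 0.13708902089265168 F d,x,z -2.5588687608679397 0.5177682138297245 0.8066514154509143 open 0.6968367239914156 26.5333
d 0.1100803553123098 x -0.001864396995455745 z 0.13708902089265168 F d,x,z -2.5588687608679397 0.5177682138297245 0.8066514154509143 open 0.6968367239914156 26.5333
```

>>> carry_out --pt "0.0004 -0.0009 -0.0007" --pt "0.0008 -0.0018 -0.0014" --pt "0.0008 -0.0018 -0.0014" --roll '[0, 0, 0]'

```text
clock: 26.78
tool_pos: [0.5048, -0.0531, 0.1355]
eef_rot: [0.978, 0.209, 0.003, 0.008]
contact_force: [-0.8, 2.8, 1.8]
opening: 0.7
```

>>> carry_out --pt "0.0002 -0.0005 -0.0004" --pt "0.0004 -0.0009 -0.0007" --pt "0.0004 -0.0009 -0.0007" --roll '[0, 0, 0]'

```text
clock: 27.03
tool_pos: [0.5051, -0.054, 0.1348]
eef_rot: [0.978, 0.209, 0.003, 0.008]
contact_force: [-1.7, 2.6, -0.0]
opening: 0.7
```

```bash
python3 ang.py h5
```

```text
side angle (np.int64(626), np.float64(0.508), np.int64(320), np.int64(306))
d 0.11317722802373184 x -0.001844323445083095 z 0.1347852495674972 F d,x,z -3.2487851713403066 0.4525191913422994 0.7884234006728065 open 0.7017135418630057 27.0833
```

View pics/h5.png

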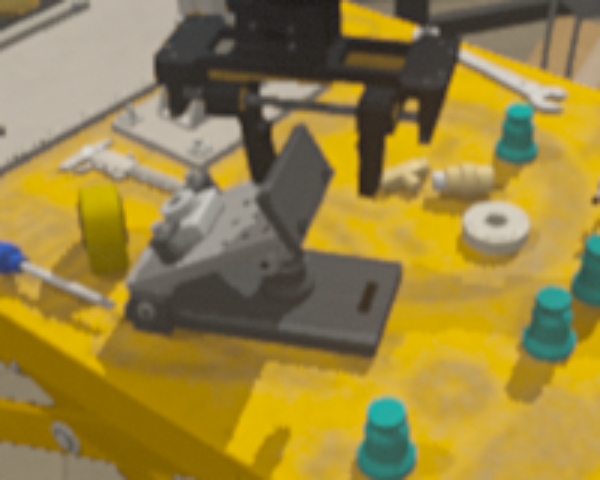

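Force is steady at about 3 N and the angle is about 0.508. I'll continue in half-millimetre steps.

>>> carry_out --pt "0.0002 -0.0005 -0.0003" --pt "0.0002 -0.0005 -0.0003" --roll '[0, 0]'

```text
clock: 27.25
tool_pos: [0.5053, -0.0544, 0.1344]
eef_rot: [0.978, 0.209, 0.003, 0.008]
contact_force: [-1.7, 3.1, 1.2]
opening: 0.699
```

>>> carry_out --pt "0.0002 -0.0005 -0.0003" --pt "0.0002 -0.0005 -0.0003" --roll '[0, 0]'

```text
clock: 27.42
tool_pos: [0.5055, -0.0548, 0.1341]
eef_rot: [0.978, 0.209, 0.003, 0.008]
contact_force: [-2.1, 3.9, 0.3]
opening: 0.7
```

```bash
python3 ang.py h6
```

```text
side angle (np.int64(629), np.float64(0.5), np.int64(325), np.int64(304))
d 0.11413751883524957 x -0.0018812321179329553 z 0.1340461837118664 F d,x,z -4.076792451147056 0.4083357472881421 0.48693907890232 open 0.7011255757663759 27.4667
```

>>> carry_out --pt "0.0002 -0.0005 -0.0003" --pt "0.0002 -0.0005 -0.0003" --roll '[0, 0]'

```text
clock: 27.63
tool_pos: [0.5057, -0.0553, 0.1337]
eef_rot: [0.978, 0.209, 0.003, 0.008]
contact_force: [-1.4, 2.8, 0.4]
opening: 0.7
```

```bash
python3 ang.py h6
```

```text
side angle (np.int64(638), np.float64(0.496), np.int64(335), np.int64(303))
d 0.11461553324247971 x -0.0018713979400087769 z 0.13369678559998058 F d,x,z -3.6519266561015353 -0.773889208605676 0.907521394790057 open 0.7000733567127061 27.6833
```

>>> carry_out --pt "0.0002 -0.0005 -0.0003" --pt "0.0002 -0.0005 -0.0003" --roll '[0, 0]'

```text
clock: 27.85
tool_pos: [0.5059, -0.0557, 0.1333]
eef_rot: [0.978, 0.209, 0.003, 0.008]
contact_force: [-1.7, 4.0, -0.8]
opening: 0.698
```

```bash
python3 ang.py h7
```

```text
side angle (np.int64(643), np.float64(0.488), np.int64(341), np.int64(302))
d 0.1150774578414147 x -0.0018632119978793864 z 0.13332133421098052 F d,x,z -3.653037572318185 0.4711127774257912 -0.9452950350362852 open 0.703155805120423 27.9
```

View pics/h7.png

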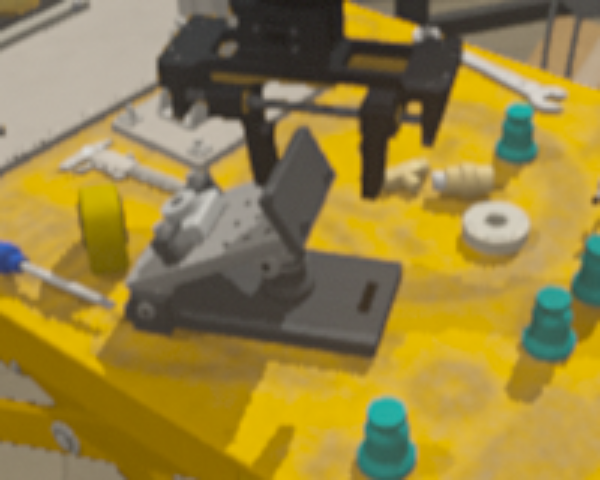

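>>> carry_out --pt "0.0002 -0.0004 -0.0003" --pt "0.0002 -0.0004 -0.0003" --roll '[0, 0]'

```text
clock: 28.07
tool_pos: [0.506, -0.0559, 0.1331]
eef_rot: [0.978, 0.209, 0.003, 0.008]
contact_force: [-2.1, 3.9, 1.5]
opening: 0.699
```

```bash
python3 ang.py h8
```

```text
side angle (np.int64(648), np.float64(0.488), np.int64(340), np.int64(308))
d 0.1152821000532854 x -0.0018443687203560702 z 0.1330608116782159 F d,x,z -4.093069262380567 -0.4140266021269991 0.4170243593337276 open 0.701834890217301 28.1167
```

>>> carry_out --pt "0.0002 -0.0004 -0.0003" --pt "0.0002 -0.0004 -0.0003" --roll '[0, 0]'

```text
clock: 28.28
tool_pos: [0.5061, -0.0559, 0.1329]
eef_rot: [0.978, 0.209, 0.003, 0.008]
contact_force: [-2.9, 4.9, 3.7]
opening: 0.702
```

```bash
python3 ang.py h8;python3 ang.py h9
```

```text
side angle (np.int64(654), np.float64(0.488), np.int64(342), np.int64(312))
d 0.11536695327029617 x -0.0018120178663168889 z 0.13293020476336725 F d,x,z -5.677618047613324 -1.5622951714326936 2.572432991566552 open 0.7008107012279723 28.3333
side angle (np.int64(638), np.float64(0.488), np.int64(340), np.int64(298))
d 0.11535556995280626 x -0.0017766774760282252 z 0.13293069561167128 F d,x,z -4.62262811046736 -0.23761953979923547 3.7301050291910776 open 0.7007844324914803 28.3833
```

>>> carry_out --pt "0.0002 -0.0004 -0.0003" --pt "0.0002 -0.0004 -0.0003" --roll '[0, 0]'

```text
clock: 28.55
tool_pos: [0.5061, -0.0559, 0.1328]
eef_rot: [0.978, 0.21, 0.003, 0.008]
contact_force: [-1.9, 5.1, 3.7]
opening: 0.702
```

```bash
python3 ang.py h10;python3 -c "
from ang import *
s=snapshot('side');tool()
cv2.imwrite('pics/h11.png',cv2.resize(s['img'][190:250,150:250],None,fx=7,fy=7,interpolation=2)[...,::-1])"
```

```text
side angle (np.int64(641), np.float64(0.488), np.int64(341), np.int64(300))
d 0.11538335769682732 x -0.0017355630098657181 z 0.13287052758390203 F d,x,z -5.358346671305725 -0.48928988585703725 3.5520649797782253 open 0.6999587939914887 28.6
d 0.11540272416202253 x -0.001787578424278071 z 0.13285968551170013 F d,x,z -5.826757105692441 -0.16729458731813227 3.7560886945994305 open 0.6991756468929574 28.65
```

View pics/h11.png

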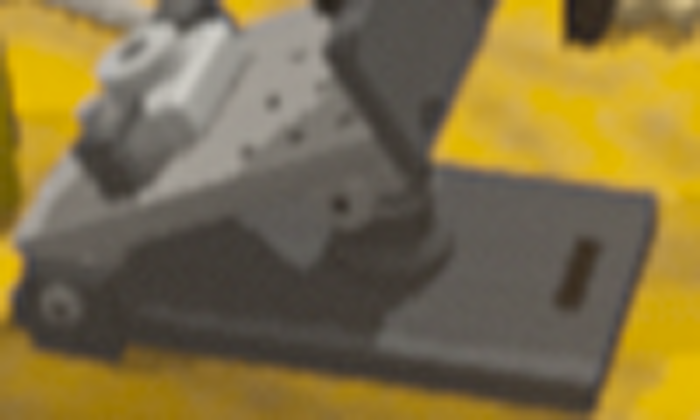

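>>> carry_out --pt "0.0003 -0.0006 -0.0004" --pt "0.0004 -0.0008 -0.0006" --pt "0.0004 -0.0008 -0.0006" --roll '[0, 0, 0]'

```text
clock: 28.9
tool_pos: [0.5062, -0.056, 0.1325]
eef_rot: [0.978, 0.21, 0.003, 0.007]
contact_force: [-2.9, 5.5, 4.2]
opening: 0.7
```

```bash
python3 ang.py h12
```

```text
side angle (np.int64(643), np.float64(0.488), np.int64(336), np.int64(307))
d 0.11544376723758079 x -0.0017132791698738607 z 0.13252728222984492 F d,x,z -6.1030873588959595 -0.4430810495758837 4.7476810183248 open 0.6994719290660457 28.95
```

>>> carry_out --pt "-0.0008 0.0018 0" --pt "-0.002 0.0046 0" --pt "-0.0033 0.0073 0" --pt "-0.0033 0.0073 0.015" --pt "-0.0033 0.0073 0.04" --pt "-0.0033 0.0073 0.07" --pt "-0.0033 0.0073 0.1" --pt "-0.0033 0.0073 0.1" --roll '[0, 0, 0, 0, 0, 0, 0, 0]'

```text
clock: 29.62
tool_pos: [0.506, -0.0494, 0.2372]
eef_rot: [0.978, 0.209, 0.008, 0.009]
contact_force: [0.7, 0.5, 0.3]
opening: 0.704
```

>>> carry_out --pt "-0.015 -0.03 0.01" --pt "-0.03 -0.06 0.02" --pt "-0.045 -0.09 0.03" --pt "-0.06 -0.12 0.04" --pt "-0.075 -0.15 0.04" --pt "-0.09 -0.18 0.04" --roll '[0, 0, 0, 0, 0, 0]'

```text
clock: 30.12
tool_pos: [0.4152, -0.2314, 0.2775]
eef_rot: [0.978, 0.209, 0.008, 0.01]
contact_force: [0.4, 0.3, -0.8]
opening: 0.699
```

```bash
python3 ang.py k1; python3 - <<'E'
from ang import *
s=ang("top","k1t")
s=snapshot("side");C=cloud(s);r=C[...,:2]-H;d=r@ey;x=r@ex;z=C[...,2]
# jack foot visible outer edge
m=(d>.07)&(d<.13)&(abs(x)<.04)&(z>.0195)&(z<.03)&(s["range_z"]>0)
print("foot pts",m.sum(),"d max",np.percentile(d[m],98),"x",np.percentile(x[m],[2,98]))
E
```

```text
side angle (np.int64(646), np.float64(0.488), np.int64(344), np.int64(302))
d 0.2435222970202249 x -0.1635065346397366 z 0.27682394710979596 F d,x,z 4.095687956850222 -4.735765721881633 -0.02286975076516687 open 0.7013356468384571 30.1667
top angle (np.int64(1303), np.float64(0.496), np.int64(892), np.int64(411))
foot pts 97 d max 0.10608963543683847 x [-0.0205  0.0086]
```

View pics/k1.png

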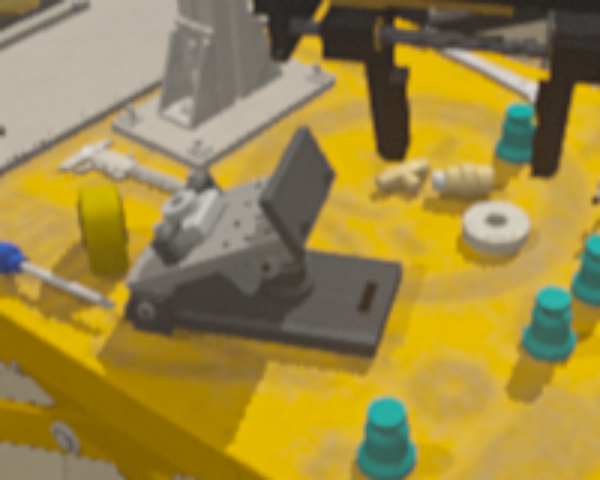

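View pics/k1t.png

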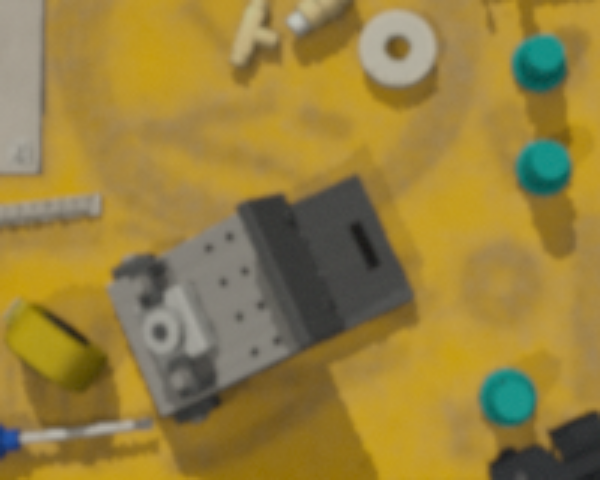

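>>> carry_out --pt "0 0 0" --pt "0 0 0" --pt "0 0 0" --roll '[0, 0, 0]'

```text
clock: 30.52
tool_pos: [0.4146, -0.2317, 0.2765]
eef_rot: [0.978, 0.207, 0.007, 0.009]
contact_force: [-0.6, -0.0, -0.2]
opening: 0.7
```

```bash
python3 ang.py k2; python3 -c "
from plant import finish_job
print(finish_job())"
```

```text
side angle (np.int64(655), np.float64(0.488), np.int64(348), np.int64(307))
d 0.23863586210134477 x -0.15677652070831558 z 0.276602303540136 F d,x,z 0.062106478868313365 -0.44690874413266973 0.35230699613178895 open 0.7002150785441573 30.5667
the job is handed in; nothing more can be done
None
```

The plate now rests on the jack at about 0.49 rad, and the job was handed in at about 30.6 s of the 69 s. No verdict was reported.

**What I did:**
- I pinched the fence and folded the plate up, then pushed it on to about 0.96 rad.
- I picked up the grey jack and left the turquoise look-alikes alone. I stood it upright on the base in front of the mouth and slid it in under the roller.
- I drew the plate down by the fence in small steps until it stopped on the jack. The pull rose from about 3.5 N to 6 N and the upward force reached about 4.7 N, with no further motion. Then I backed off and moved the arm clear.

**Last checks:**
- **Angle:** the side camera reads 0.488 rad and the top camera 0.496 rad. It did not change after I let go.
- **Jack height:** the cameras put it at about 47.7 mm, which would give about 0.497 rad. The side view is about 0.01 rad (1 mm) lower than that, within the calibration.
- **Jack position:** before the plate came down, its centre measured 87–88 mm from the hinge and centred sideways. The roller sits at about 88 mm. Afterwards the partly hidden foot put it at about 86 mm.

**Rough spots:**
- **Folding up:** one early push was badly angled and reached about 37 N on the fingers, so I turned the gripper and repeated it.
- **Tool tilt:** the tool also picked up about 1.5° of tilt, but the jack still stood upright after release.

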